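Run a batch of engine covers on the finishing table

ROBOT

A 6-joint arm with a two-finger parallel gripper is mounted at the origin on the work surface. World frame = base frame: x ahead of the robot, y to its left, z up, the work surface at z = 0. Lengths are in m, angles in rad, forces in N, time in s.
With the tool pointing down it reaches from about 0.375 to 0.825 m from the base axis. Payload 5.5 kg.
Tool frame: the origin (TCP) lies between the finger pads; the fingertips stand 25 mm ahead of it and the grasp point (between the pads) lies 6 mm ahead of it; z points along the fingers, y is the line along which they close (so a half turn about z gives the same grasp; the last joint's range is limited). The gripper opens to 85 mm and grips with 20 to 120 N. Pads are 22 mm wide; open, the fingers measure 114 mm over their backs; the gripper's body (76 mm by 85 mm) begins 54 mm behind the grasp point. The pads swing forward as they close: fully open they stand 13 mm farther back than shut.
Start: joints at [1.197, 0.314, -0.047, 1.21, 0, 1.571], TCP at [0.219, 0.559, 0.256] pointing down, gripper open.
Joint ranges: [-2.67, 2.67], [-0.69, 1.73], [-1.03, 1.25], [-2.08, 2.16], [-1.42, 1.45], [-3.14, 3.14]. Speed limits (rad/s): [2.39, 2.39, 3.01, 3.14, 3.14, 3.14].

INTERFACE

Orientations are given as a unit quaternion [x, y, z, w].
In Python, from rig import manip, capture gives the robot as it stands.
- The arm moves only by the tool move_arm, never from a script. Its argument "deltas" is a list of rows, each an object with "xyz": the shift along the tool's x, y, z in units of 30 mm (1.0 is 30 mm), a list of three; "delta_rot": the turn, a rotation vector about the tool's x, y, z in units of 6 degrees (1.0 is 6 degrees), a list of three. In form: [{"xyz": [dx, dy, dz], "delta_rot": [ax, ay, az]}, ...]. A call has 1 to 12 rows; each row is the pose to reach, as a shift and turn from the pose commanded when the call began, along the tool's axes at that moment; what a row does not reach only later rows make up. A row lasts 1/12 s, in which the tool goes at most 41.7 mm and 7.16 degrees, less where a joint would pass 70% of its speed; a pose out of reach is approached as far as the arm can. A call with a gripper value outside its range is refused whole. "hand" is the finger opening in mm, from 0 to 85.4, set as the call begins (left out, the last holds). The fingers move at their own pace and stop on an object; the grip force is fixed at half the most. Time passes only in rows, so rows that repeat a pose let the fingers close. It gives the time, the measured TCP pose, the force, the opening and the grip force at its end, in the units of the state.
- manip.get_state(): the state, without advancing time (a new reading comes with each control period).
- capture(name): name is "scene" or "top"; returns a dict with "color" (400x640x3 uint8, red, green, blue), "K" (3x3 intrinsics, pixels), "origin" and "rotation" of the camera in the world. Camera axes: x right, y up, looking along -z (the intrinsics and any distortion apply to the point x, -y, -z); pixel columns grow to the right and rows downward; lengths in m; the calibration is good to about 2 mm. A picture is of the moment at which its call begins. There is no depth.
- manip.sign_off(): hands the job in; it is judged then, once.
The state is a dict: "time": time; "q": joint angles; "qd": joint speeds; "effort": joint torques, N m; "tool_pos": TCP position; "tool_rot": TCP orientation; "wrist_force": force on the tool from outside, world axes, zero at the start; "moment": the same for the moment, N m; "width": opening from 0.0 (shut) to 1.0 (fully open); "finger_force": force on a finger pad.
Only numpy, scipy, OpenCV 4.12 (cv2) and the standard library are available. Lean on these libraries where they do the work, as an engineer would, in place of code of your own. Each camera call takes 0.05 s, during which the arm holds its last target. There are 200 camera calls.

TASK

Load every engine cover from the grey tray onto the finishing table, one to a bay, lying flat between the rails and centred over the bay's part-present pin so that its weight holds the pin down. With all of them in place, move the speed lever until it points at the index tab, let it run there for three seconds, then pull the lever all the way back to its stop, towards the robot. Finally put all the covers back in the tray, lying flat side by side, and leave the can, the mop, the compound bar and the index tab alone.

Things in the scene. Friction and masses are not known exactly. Their poses are not given: they have to be found in the camera images.
- cover0: cast aluminium finned engine cover (two or three alike are present, the rest None). Flat flange 130 (its x) x 70 (its y) x 8 mm at the bottom, on it a solid central body 100 (x) x 36 (y) mm reaching 44 mm above the underside; that body is what one grips, across y (the thin fins beside it are for the eye only). About 0.45 kg, the same turned end for end. Origin: centre of the underside, z up
- cover1: cast aluminium finned engine cover (two or three alike are present, the rest None). Flat flange 130 (its x) x 70 (its y) x 8 mm at the bottom, on it a solid central body 100 (x) x 36 (y) mm reaching 44 mm above the underside; that body is what one grips, across y (the thin fins beside it are for the eye only). About 0.45 kg, the same turned end for end. Origin: centre of the underside, z up
- cover2: cast aluminium finned engine cover (two or three alike are present, the rest None). Flat flange 130 (its x) x 70 (its y) x 8 mm at the bottom, on it a solid central body 100 (x) x 36 (y) mm reaching 44 mm above the underside; that body is what one grips, across y (the thin fins beside it are for the eye only). About 0.45 kg, the same turned end for end. Origin: centre of the underside, z up
- fixture: finishing table, fixed: grey steel deck 200 (x) x 335 (y) mm, flat top 40 mm above its origin (centre of the underside), with three bays side by side, 105 mm apart along its y. Each bay has a rail on either side (150 mm long, 8 mm thick, 12 mm high, 78 mm clear between the two, both ends open) running along the fixture's x, and a sprung part-present pin in its middle
- bay0 (a point): centre of bay 0 on the deck's top, at the axis of its pin, axes as the fixture's; at y = -105 mm of the fixture
- pin0 (a joint): brass part-present pin of bay 0, 16 mm across; 0 = up, standing 8 mm out of the deck, 0.008 m = fully down, flush. The spring takes 0.6 to 1.5 N; the weight of a cover lying flat on the deck over it keeps it down
- bay1 (a point): centre of bay 1 on the deck's top, at the axis of its pin, axes as the fixture's; at y = 0 mm of the fixture
- pin1 (a joint): brass part-present pin of bay 1, 16 mm across; 0 = up, standing 8 mm out of the deck, 0.008 m = fully down, flush. The spring takes 0.6 to 1.5 N; the weight of a cover lying flat on the deck over it keeps it down
- bay2 (a point): centre of bay 2 on the deck's top, at the axis of its pin, axes as the fixture's; at y = 105 mm of the fixture
- pin2 (a joint): brass part-present pin of bay 2, 16 mm across; 0 = up, standing 8 mm out of the deck, 0.008 m = fully down, flush. The spring takes 0.6 to 1.5 N; the weight of a cover lying flat on the deck over it keeps it down
- tray: low grey plastic tray, fixed, 210 (x) x 350 (y) mm outside, walls 5 mm thick and 17 mm high, floor 5 mm thick; the covers start in it lying along its x, side by side. Origin: centre of the underside
- console: grey lever console, fixed, 140 (x) x 80 (y) x 40 mm; a white scale disc, 116 mm across and 7 mm thick, stands on edge in it beside the lever, from 13 to 20 mm on the +y side of the lever's plane, its top 118 mm above the origin (centre of the underside)
- lever_hinge (a point): the lever's hinge point, 60 mm above the console's origin; the hinge axis is the console's y
- lever_knob (a point): centre of the lever's black ball knob, 32 mm across, 110 mm from the hinge; its z points from the hinge along the lever. Can be pinched from above and led round the arc
- lever (a joint): speed lever: 0 = at its stop, leaning 0.75 rad from vertical to the console's -x (towards the robot); 0.75 = upright; 1.5 = leaning 0.75 rad to +x. Friction holds it wherever it is left; about 2 N at the knob moves it
- tab_tip (a point): near the outer end, 70 mm from the hinge, of the brass index tab, 9 mm wide, on the rim of the scale disc (the tab reaches 74 mm from the hinge); its z points from the hinge along the tab's radius
- tab (a joint): angle of the index tab, measured as the lever's: the lever points at the tab when both values are equal. The tab is stiff and differs from start to start; leave it where it is
- spray_can: bystander: aluminium aerosol can, 60 mm across and 150 mm tall, standing, loose, beyond the work
- mop: bystander: round cloth polishing mop lying flat, 110 mm across and 34 mm thick, loose, beyond the work
- compound_bar: bystander: brown bar of polishing compound, 50 x 160 x 40 mm, loose, beyond the work
There are look-alikes about, which are no part of the job. Leave any purple look-alike of the cover0 alone.

How it is judged:
By the outcome, as a careful person would: the job done as asked, in the order asked, and still so for the second after the job is handed in, with the robot touching nothing.
Of cover0, cover1, cover2 only 2 to 3 are there at a start; the rules pass over those that are not, and their reading is None.
At some moment in a run one of cover0, cover1, cover2 may be knocked a few centimetres aside while the robot is not near it.
It also fails if it takes over 210 s, if anything falls off the work surface, if the arm or the gripper's body presses on something with over 40 N, if the wrist force passes 120 N, or if a joint passes its speed limit or range.

## Working session

There is one attempt and no reset: what is moved stays moved. The work goes in short steps, Python scripts to look and compute and a tool call to move; the robot and the scene stay as the last step left them, time stands still between calls to the robot, and variables do not carry over. Pictures are saved under pics/ and viewed, at most 14 in all, crops included, and the job is handed in when it is done.

Besides the shell and the picture viewer there is one more tool, called after "Call:" as name(argument=value, ...) on one line, values as JSON. move_arm: Moves the arm, as the interface text tells. Its arguments: {"type":"object","properties":{"deltas":{"type":"array"},"hand":{"type":"number"}},"required":["deltas"]}

```bash
ls; mkdir -p pics; cat > h.py <<'E'
import numpy as np, cv2
from rig import manip, capture
def ray(c,u,v):
    K=np.array(c["K"]);d=np.linalg.solve(K,[u,v,1.0]);d=np.array([d[0],-d[1],-d[2]])
    return np.array(c["origin"]),np.array(c["rotation"])@d
def at_z(c,u,v,z):
    o,d=ray(c,u,v);return o+d*(z-o[2])/d[2]
def proj(c,p):
    q=np.array(c["rotation"]).T@(np.array(p)-np.array(c["origin"]));a=np.array(c["K"])@[q[0],-q[1],-q[2]];return a[:2]/a[2]
E
python3 - <<'E'
from h import *
import pickle
for n in("scene","top"):
    c=capture(n);pickle.dump(c,open(f"{n}0.pkl","wb"))
    cv2.imwrite(f"pics/{n}0.png",c["color"][:,:,::-1]); print({k:np.round(v,3).tolist() for k,v in c.items() if k!="color"},c.keys())
print(manip.get_state())
E
```

```text
pics
{'K': [[417.187, 0.0, 323.746], [0.0, 417.187, 198.067], [0.0, 0.0, 1.0]], 'origin': [1.569, 0.074, 1.104], 'rotation': [0.25, 0.293, 0.717, 0.58]} dict_keys(['color', 'K', 'origin', 'rotation'])
{'K': [[445.083, 0.0, 316.14], [0.0, 445.083, 200.13], [0.0, 0.0, 1.0]], 'origin': [0.343, -0.087, 1.615], 'rotation': [-0.06, 0.065, 0.714, -0.694]} dict_keys(['color', 'K', 'origin', 'rotation'])
{'time': 0.1, 'q': array([ 1.19696193e+00,  3.14165167e-01, -4.79792617e-02,  1.21020734e+00,
       -3.08562821e-05,  1.57083772e+00]), 'qd': array([-0.00067512, -0.00262654,  0.00252729,  0.00093039,  0.00056939,
       -0.00088543]), 'effort': array([-1.55745856e-04, -5.40768099e+01,  3.40540123e+01,  1.12531468e-02,
        6.60270302e-05, -3.39975962e-06]), 'tool_pos': array([0.21894389, 0.55810441, 0.25551477]), 'tool_rot': array([ 1.85850948e-01,  9.82577641e-01, -7.67042470e-04, -1.29348818e-04]), 'wrist_force': array([-0.31757517, -0.85212244,  0.23541326]), 'moment': array([-0.03796939, -0.02701477, -0.01687943]), 'finger_force': 0.0, 'width': 1.002061738073109}
```

```bash
cat > h.py <<'E'
import numpy as np, cv2, pickle
from scipy.spatial.transform import Rotation as R
from rig import manip, capture
def ray(c,u,v):
    d=np.linalg.solve(np.array(c["K"]),[u,v,1.0]);d=np.array([d[0],-d[1],-d[2]])
    return np.array(c["origin"]),R.from_quat(c["rotation"]).apply(d)
def at_z(c,u,v,z):
    o,d=ray(c,u,v);return o+d*(z-o[2])/d[2]
def proj(c,p):
    q=R.from_quat(c["rotation"]).inv().apply(np.array(p)-np.array(c["origin"]))
    a=np.array(c["K"])@[q[0],-q[1],-q[2]];return a[:2]/a[2]
def go(p,yaw=None,down=True):
    """units for move_arm to world p, and tool y direction yaw (world angle of tool y, mod pi)"""
    s=manip.get_state();T=R.from_quat(s["tool_rot"])
    d=T.inv().apply(np.array(p)-s["tool_pos"])/0.03
    r=np.zeros(3)
    if yaw is not None:
        best=None
        for k in(0,np.pi):
            y=np.array([np.cos(yaw+k),np.sin(yaw+k),0]);z=np.array([0,0,-1.])
            G=R.from_matrix(np.c_[np.cross(y,z),y,z]);v=(T.inv()*G).as_rotvec()
            if best is None or np.linalg.norm(v)<np.linalg.norm(best):best=v
        r=np.degrees(best)/6
    print("xyz",d.round(3).tolist(),"rot",r.round(3).tolist())
def save(name,cam,box=None,s=1):
    c=capture(cam);pickle.dump(c,open(name+".pkl","wb"));im=c["color"][:,:,::-1]
    if box: im=im[box[1]:box[3],box[0]:box[2]]
    cv2.imwrite(f"pics/{name}.png",cv2.resize(im,None,fx=s,fy=s,interpolation=cv2.INTER_CUBIC));return c
E
```

```text
(no output)
```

View pics/top0.png

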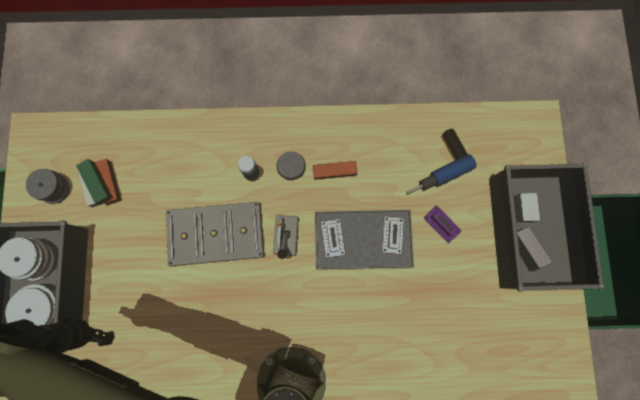

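View pics/scene0.png

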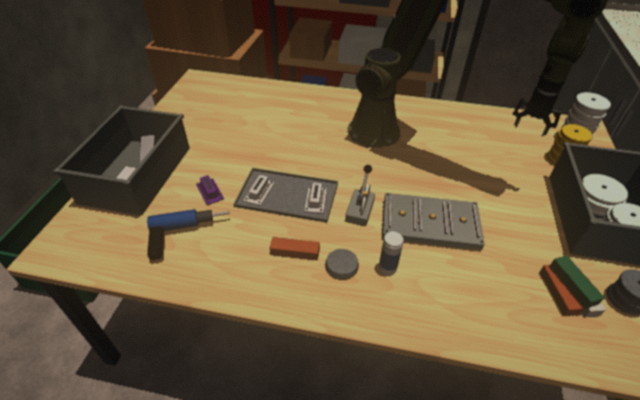

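```bash
python3 - <<'E'
from h import *
a=pickle.load(open("top0.pkl","rb"))["color"][190:285,155:421,::-1];b=pickle.load(open("scene0.pkl","rb"))["color"][150:255,230:496,::-1]
cv2.imwrite("pics/crop0.png",cv2.resize(np.vstack([a,b]),None,fx=3,fy=2.98,interpolation=cv2.INTER_CUBIC))
E
```

```text
(no output)
```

View pics/crop0.png

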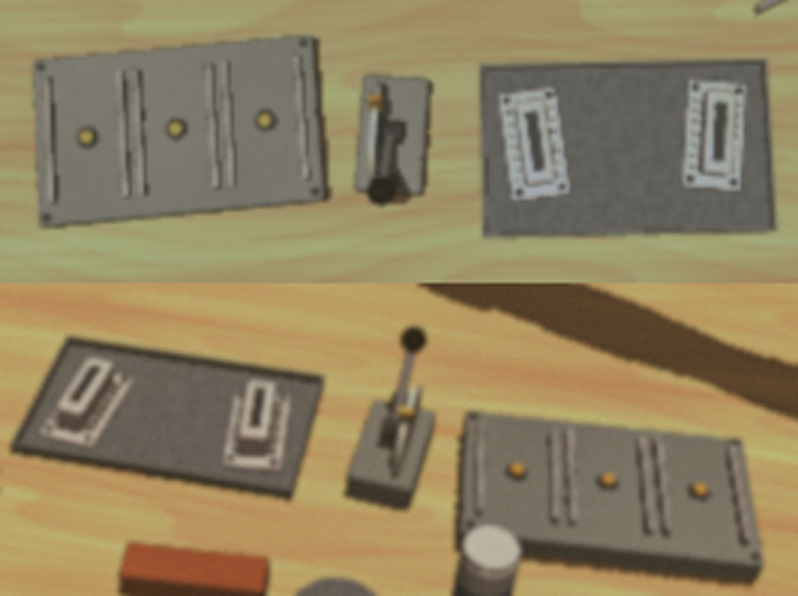

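```bash
cat >> h.py <<'E'
def rect(c,P,z):
    W=np.array([at_z(c,u,v,z)[:2] for u,v in P]);m=W.mean(0)
    long=(W[2]+W[3]-W[0]-W[1])/2;lat=(W[1]+W[2]-W[0]-W[3])/2
    print("ctr",m.round(4),"len",np.linalg.norm(long).round(4),np.linalg.norm(lat).round(4),"ang long",np.degrees(np.arctan2(-long[1],-long[0])).round(1),"lat",np.degrees(np.arctan2(-lat[1],-lat[0])).round(1));return m
E
python3 - <<'E'
from h import *
c=pickle.load(open("top0.pkl","rb"));f=lambda P:[(155+u/3,190+v/2.98) for u,v in P]
print("fix");rect(c,f([(36,63),(314,38),(328,200),(42,226)]),.04)
print("tray");rect(c,f([(481,65),(766,61),(776,229),(484,236)]),.017)
print("A");rect(c,f([(501,94),(551,89),(568,190),(516,197)]),.013)
print("B");rect(c,f([(691,82),(745,84),(739,188),(684,186)]),.013)
print("console");rect(c,f([(366,75),(431,80),(427,195),(358,190)]),.04)
for p in f([(88,137),(176,128),(265,119)]):print("pin",at_z(c,*p,.048).round(4))
s=pickle.load(open("scene0.pkl","rb"));g=lambda u,v:(230+u/3,150+(v-283)/2.98)
for p in [(517,470),(608,480),(700,490)]:print("pin s",at_z(s,*g(*p),.048).round(4))
def tri(a,b):
    o1,d1=ray(c,*f([a])[0]);o2,d2=ray(s,*g(*b));t=np.linalg.lstsq(np.c_[d1,-d2],o2-o1,rcond=None)[0]
    p,q=o1+d1*t[0],o2+d2*t[1];print((p+q)/2,np.linalg.norm(p-q))
tri((381,190),(413,340));tri((376,100),(407,411))
E
```

```text
fix
ctr [0.5134 0.2577] len 0.1945 0.3327 ang long 4.1 lat 93.6
tray
ctr [ 0.4816 -0.2715] len 0.2044 0.3459 ang long -0.5 lat 89.5
A
ctr [ 0.4907 -0.1606] len 0.1248 0.0617 ang long 6.8 lat 95.1
B
ctr [ 0.4937 -0.3784] len 0.1267 0.0656 ang long -6.9 lat 86.3
console
ctr [0.5019 0.0038] len 0.1371 0.0794 ang long -3.9 lat 84.1
pin [0.5083 0.3639 0.048 ]
pin [0.5161 0.261  0.048 ]
pin [0.5238 0.1565 0.048 ]
pin s [0.5282 0.1614 0.048 ]
pin s [0.5212 0.2659 0.048 ]
pin s [0.5141 0.3704 0.048 ]
[0.43074361 0.01666588 0.13941416] 0.0031901563600382635
[0.53341454 0.02342598 0.11995757] 0.005860006229684075
```

```bash
python3 - <<'E'
from h import *
go([.491,-.161,.2],np.radians(96.4))
E
```

```text
xyz [-17.197, -18.999, 1.881] rot [-0.015, -0.003, -4.637]
```

Call:
move_arm(deltas=[{"xyz":[-1,-1.1,0.1],"delta_rot":[0,0,-0.3]},{"xyz":[-2,-2.2,0.2],"delta_rot":[0,0,-0.6]},{"xyz":[-2.9,-3.2,0.3],"delta_rot":[0,0,-0.9]},{"xyz":[-3.8,-4.2,0.4],"delta_rot":[0,0,-1.2]},{"xyz":[-4.7,-5.2,0.5],"delta_rot":[0,0,-1.5]},{"xyz":[-5.6,-6.2,0.6],"delta_rot":[0,0,-1.8]},{"xyz":[-6.5,-7.2,0.6],"delta_rot":[0,0,-2.1]},{"xyz":[-7.4,-8.2,0.6],"delta_rot":[0,0,-2.4]},{"xyz":[-8.3,-9.2,0.6],"delta_rot":[0,0,-2.7]},{"xyz":[-9.2,-10.2,0.6],"delta_rot":[0,0,-3]},{"xyz":[-10.1,-11.2,0.6],"delta_rot":[0,0,-3.3]},{"xyz":[-11,-12.2,0.6],"delta_rot":[0,0,-3.6]}], hand=85)

```text
time: 1.1
tool_pos: [0.3926, 0.0954, 0.2383]
tool_rot: [-0.002, 1.0, 0.0, 0.0]
wrist_force: [0.3, 0.9, 0.5]
width: 0.996
finger_force: 0.0
```

```bash
python3 - <<'E'
from h import *
go([.491,-.161,.12],np.radians(96.4))
E
```

```text
xyz [-3.237, -8.563, 3.942] rot [0.001, 0.001, -1.019]
```

Call:
move_arm(deltas=[{"xyz":[-0.4,-1.2,0],"delta_rot":[0,0,-0.2]},{"xyz":[-0.8,-2.4,0],"delta_rot":[0,0,-0.4]},{"xyz":[-1.2,-3.6,0],"delta_rot":[0,0,-0.6]},{"xyz":[-1.7,-4.8,0.5],"delta_rot":[0,0,-0.8]},{"xyz":[-2.2,-5.9,1.1],"delta_rot":[0,0,-1]},{"xyz":[-2.7,-7,1.8],"delta_rot":[0,0,-1]},{"xyz":[-3.1,-7.9,2.6],"delta_rot":[0,0,-1]},{"xyz":[-3.25,-8.5,3.4],"delta_rot":[0,0,-1]},{"xyz":[-3.25,-8.55,3.95],"delta_rot":[0,0,-1]},{"xyz":[-3.25,-8.55,3.95],"delta_rot":[0,0,-1]},{"xyz":[-3.25,-8.55,3.95],"delta_rot":[0,0,-1]}])

```text
time: 2.02
tool_pos: [0.4897, -0.1585, 0.1188]
tool_rot: [-0.054, 0.999, 0.001, -0.002]
wrist_force: [0.8, -0.3, 1.1]
width: 0.994
finger_force: 0.0
```

```bash
python3 - <<'E'
from h import *
a=save("a1","top")["color"][195:285,280:420,::-1];b=save("s1","scene")["color"][140:235,230:370,::-1]
cv2.imwrite("pics/c1.png",cv2.resize(np.hstack([a,b[:90]]),None,fx=2.8,fy=2.8,interpolation=cv2.INTER_CUBIC)); print(manip.get_state()["tool_pos"])
E
```

```text
[ 0.49135301 -0.1584838   0.12080236]
```

View pics/c1.png

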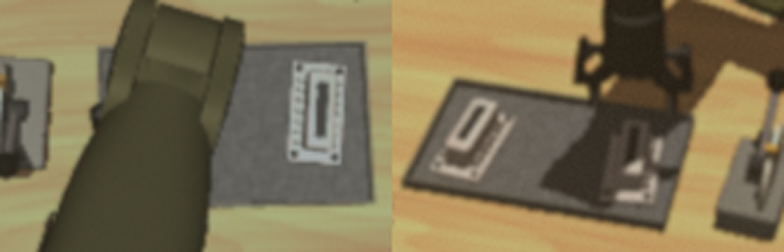

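Call:
move_arm(deltas=[{"xyz":[0,0,0.8],"delta_rot":[0,0,0]},{"xyz":[0,0,1.6],"delta_rot":[0,0,0]},{"xyz":[0,0,2.2],"delta_rot":[0,0,0]},{"xyz":[0,0,2.5],"delta_rot":[0,0,0]},{"xyz":[0,0,2.5],"delta_rot":[0,0,0]},{"xyz":[0,0,2.5],"delta_rot":[0,0,0]}])

```text
time: 2.62
tool_pos: [0.4916, -0.1586, 0.0458]
tool_rot: [-0.054, 0.999, -0.0, 0.0]
wrist_force: [0.1, 0.2, 0.1]
width: 0.993
finger_force: 0.0
```

Call:
move_arm(deltas=[{"xyz":[0,0,0],"delta_rot":[0,0,0]},{"xyz":[0,0,0],"delta_rot":[0,0,0]},{"xyz":[0,0,0],"delta_rot":[0,0,0]},{"xyz":[0,0,0],"delta_rot":[0,0,0]},{"xyz":[0,0,0],"delta_rot":[0,0,0]},{"xyz":[0,0,0],"delta_rot":[0,0,0]},{"xyz":[0,0,0],"delta_rot":[0,0,0]},{"xyz":[0,0,0],"delta_rot":[0,0,0]},{"xyz":[0,0,-0.3],"delta_rot":[0,0,0]},{"xyz":[0,0,-1],"delta_rot":[0,0,0]},{"xyz":[0,0,-2],"delta_rot":[0,0,0]},{"xyz":[0,0,-2.9],"delta_rot":[0,0,0]}], hand=30)

```text
time: 3.62
tool_pos: [0.4893, -0.1583, 0.1321]
tool_rot: [-0.054, 0.999, 0.001, -0.002]
wrist_force: [0.7, 0.1, -4.8]
width: 0.412
finger_force: 61.0
```

```bash
python3 - <<'E'
from h import *
go([.523,.156,.2],np.radians(94.2))
E
```

```text
xyz [-2.237, 10.299, -2.256] rot [0.014, -0.032, 0.33]
```

Call:
move_arm(deltas=[{"xyz":[0,0,-1.2],"delta_rot":[0,0,0]},{"xyz":[0,0,-2.4],"delta_rot":[0,0,0]},{"xyz":[-0.2,0.9,-3.3],"delta_rot":[0,0,0]},{"xyz":[-0.4,2.1,-3.5],"delta_rot":[0,0,0.1]},{"xyz":[-0.7,3.3,-3.5],"delta_rot":[0,0,0.1]},{"xyz":[-1,4.5,-3.5],"delta_rot":[0,0,0.2]},{"xyz":[-1.3,5.7,-3.5],"delta_rot":[0,0,0.3]},{"xyz":[-1.6,6.9,-3.5],"delta_rot":[0,0,0.3]},{"xyz":[-1.9,8.1,-3.5],"delta_rot":[0,0,0.3]},{"xyz":[-2.1,9.2,-3.5],"delta_rot":[0,0,0.3]},{"xyz":[-2.2,10.1,-3.3],"delta_rot":[0,0,0.3]},{"xyz":[-2.25,10.3,-2.6],"delta_rot":[0,0,0.3]}])

```text
time: 4.62
tool_pos: [0.5259, 0.1604, 0.212]
tool_rot: [-0.04, 0.999, 0.002, 0.002]
wrist_force: [1.2, -0.7, -6.1]
width: 0.413
finger_force: 62.0
```

```bash
python3 - <<'E'
from h import *
go([.523,.156,.12],np.radians(94.2))
E
```

```text
xyz [0.122, -0.15, 3.066] rot [0.034, 0.038, 0.07]
```

Call:
move_arm(deltas=[{"xyz":[0,0,0.8],"delta_rot":[0,0,0]},{"xyz":[0,0,1.6],"delta_rot":[0,0,0]},{"xyz":[0,0,2.4],"delta_rot":[0,0,0]},{"xyz":[0,0,3],"delta_rot":[0,0,0]},{"xyz":[0,0,3],"delta_rot":[0,0,0]},{"xyz":[0,0,3],"delta_rot":[0,0,0]}])

```text
time: 5.12
tool_pos: [0.5231, 0.1551, 0.1188]
tool_rot: [-0.038, 0.999, -0.0, -0.002]
wrist_force: [0.3, -0.1, -4.3]
width: 0.412
finger_force: 61.7
```

```bash
python3 - <<'E'
from h import *
a=save("a2","top")["color"][185:285,155:315,::-1];c=save("s2","scene");b=c["color"][150:250,350:510,::-1]
cv2.imwrite("pics/c2.png",cv2.resize(np.vstack([a,b]),None,fx=3,fy=3,interpolation=cv2.INTER_CUBIC)); s=manip.get_state();print(s["tool_pos"],s["tool_rot"])
E
```

```text
[0.52539777 0.15573556 0.12095992] [-3.81620743e-02  9.99271420e-01  1.37291831e-04  5.15307047e-04]
```

View pics/c2.png

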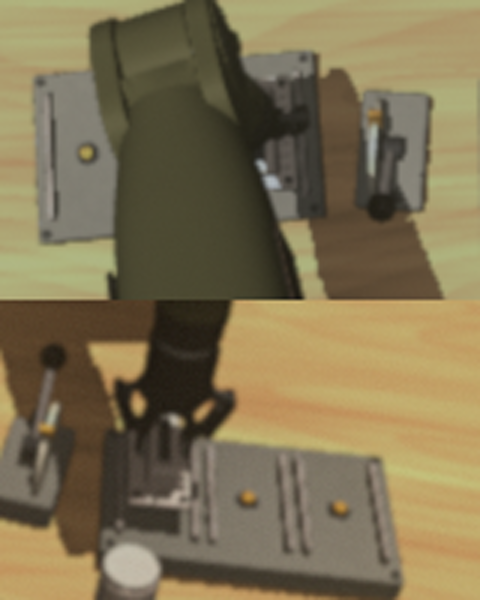

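```bash
python3 - <<'E'
from h import *
c=pickle.load(open("s2.pkl","rb"));x0,y0,k=375,180,8
im=cv2.resize(c["color"][y0:y0+68,x0:x0+70,::-1],None,fx=k,fy=k,interpolation=cv2.INTER_CUBIC)
s=manip.get_state();T=R.from_quat(s["tool_rot"])
def P(v): # cover frame rel. tool: z up=-tool z, underside .041-ish ahead
    return (proj(c,s["tool_pos"]+T.apply([v[0],v[1],.041-v[2]]))-[x0,y0]+.5)*k-.5
for hx,hy,z,col in((.065,.035,.008,(0,255,0)),(.065,.035,0,(0,255,0)),(.05,.018,.044,(0,0,255))):
    q=np.array([P((a*hx,b*hy,z)) for a,b in((1,1),(1,-1),(-1,-1),(-1,1))]).round().astype(int);cv2.polylines(im,[q],True,col,1)
cv2.imwrite("pics/c3.png",im)
E
```

```text
(no output)
```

View pics/c3.png

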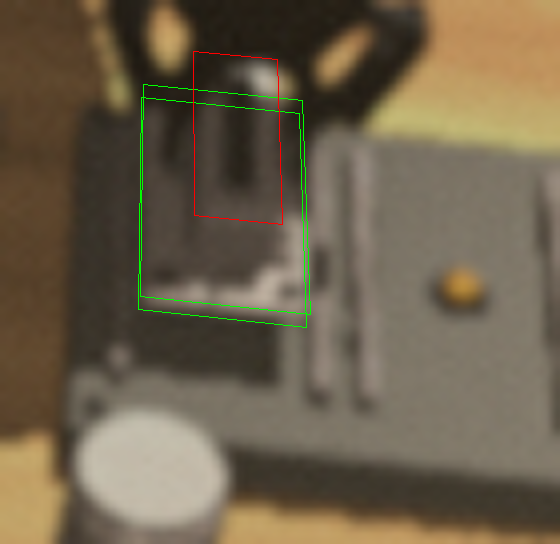

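Call:
move_arm(deltas=[{"xyz":[0.04,0.08,0.4],"delta_rot":[0,0,0]},{"xyz":[0.04,0.08,0.73],"delta_rot":[0,0,0]},{"xyz":[0.04,0.08,0.73],"delta_rot":[0,0,0]},{"xyz":[0.04,0.08,0.73],"delta_rot":[0,0,0]},{"xyz":[0.04,0.08,0.73],"delta_rot":[0,0,0]}])

```text
time: 5.63
tool_pos: [0.5238, 0.1579, 0.0985]
tool_rot: [-0.038, 0.999, 0.0, 0.0]
wrist_force: [0.4, 0.3, -5.7]
width: 0.412
finger_force: 61.7
```

```bash
cat >> h.py <<'E'
def overlay(name,cam,box,k,fx=None,cov=None):
    """fixture rails/pins in yellow for fx=(x,y,yaw deg), cover flange in green from tool pose"""
    c=capture(cam);pickle.dump(c,open(name+".pkl","wb"));x0,y0,x1,y1=box
    im=cv2.resize(c["color"][y0:y1,x0:x1,::-1],None,fx=k,fy=k,interpolation=cv2.INTER_CUBIC)
    pr=lambda p:((proj(c,p)-[x0,y0]+.5)*k-.5)
    def poly(F,z,hx,hy,cx,cy,col):
        q=np.array([pr(F([cx+a*hx,cy+b*hy,z])) for a,b in((1,1),(1,-1),(-1,-1),(-1,1))]).round().astype(int);cv2.polylines(im,[q],True,col,1)
    if fx:
        F=lambda v:R.from_euler("z",fx[2],degrees=True).apply(v)+[fx[0],fx[1],0]
        poly(F,.04,.1,.1675,0,0,(255,255,0))
        for b in(-.105,0,.105):
            for r in(-.043,.043):poly(F,.052,.075,.004,0,b+r,(0,255,255))
            poly(F,.048,.008,.008,0,b,(255,0,255))
    s=manip.get_state();T=R.from_quat(s["tool_rot"])
    if cov is not None:poly(lambda v:s["tool_pos"]+T.apply([v[0],v[1],.041-v[2]]),.008,.065,.035,0,0,(0,255,0))
    cv2.imwrite(f"pics/{name}.png",im);print(s["tool_pos"].round(4))
E
python3 - <<'E'
from h import *
overlay("c4","scene",(370,175,490,250),6.5,(.516,.2605,4.2),1)
E
```

```text
[0.5239 0.158  0.0986]
```

View pics/c4.png

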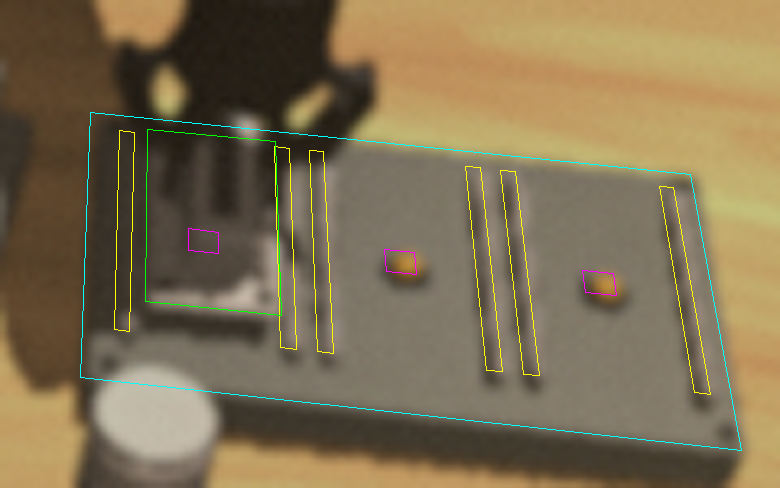

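Call:
move_arm(deltas=[{"xyz":[0,0,0.15],"delta_rot":[0,0,0]},{"xyz":[0,0,0.25],"delta_rot":[0,0,0]},{"xyz":[0,0,0.35],"delta_rot":[0,0,0]},{"xyz":[0,0,0.4],"delta_rot":[0,0,0]},{"xyz":[0,0,0.4],"delta_rot":[0,0,0]},{"xyz":[0,0,0.4],"delta_rot":[0,0,0]}])

```text
time: 6.18
tool_pos: [0.5232, 0.1579, 0.0857]
tool_rot: [-0.038, 0.999, -0.0, -0.0]
wrist_force: [-0.1, -0.7, -4.8]
width: 0.403
finger_force: 61.8
```

Call:
move_arm(deltas=[{"xyz":[0,0.06,0],"delta_rot":[0,0,0]},{"xyz":[0,0.1,0],"delta_rot":[0,0,0]},{"xyz":[0,0.1,0],"delta_rot":[0,0,0]}])

```text
time: 6.43
tool_pos: [0.5233, 0.1613, 0.086]
tool_rot: [-0.038, 0.999, 0.0, 0.0]
wrist_force: [-0.3, 0.9, -5.7]
width: 0.408
finger_force: 61.9
```

Call:
move_arm(deltas=[{"xyz":[0,-0.15,0],"delta_rot":[0,0,0]},{"xyz":[0,-0.2,0],"delta_rot":[0,0,0]},{"xyz":[0,-0.2,0],"delta_rot":[0,0,0]}])

```text
time: 6.68
tool_pos: [0.5238, 0.1549, 0.086]
tool_rot: [-0.038, 0.999, 0.0, 0.0]
wrist_force: [-0.6, 1.7, -6.2]
width: 0.412
finger_force: 62.0
```

Call:
move_arm(deltas=[{"xyz":[0,0.15,0],"delta_rot":[0,0,0]},{"xyz":[0,0.26,0],"delta_rot":[0,0,0]},{"xyz":[0,0.26,0],"delta_rot":[0,0,0]}])

```text
time: 6.93
tool_pos: [0.523, 0.1625, 0.0859]
tool_rot: [-0.038, 0.999, -0.001, 0.0]
wrist_force: [0.3, -2.8, -4.5]
width: 0.414
finger_force: 62.2
```

Call:
move_arm(deltas=[{"xyz":[0,-0.12,0],"delta_rot":[0,0,0]},{"xyz":[0,-0.12,0],"delta_rot":[0,0,0]},{"xyz":[0,-0.12,0],"delta_rot":[0,0,0]}])

```text
time: 7.18
tool_pos: [0.5233, 0.159, 0.0859]
tool_rot: [-0.038, 0.999, 0.0, -0.0]
wrist_force: [-0.4, 0.2, -4.7]
width: 0.412
finger_force: 62.0
```

Call:
move_arm(deltas=[{"xyz":[0,0,0.08],"delta_rot":[0,0,0]},{"xyz":[0,0,0.15],"delta_rot":[0,0,0]},{"xyz":[0,0,0.15],"delta_rot":[0,0,0]},{"xyz":[0,0,0.15],"delta_rot":[0,0,0]}])

```text
time: 7.52
tool_pos: [0.5233, 0.1592, 0.0812]
tool_rot: [-0.038, 0.999, 0.0, -0.0]
wrist_force: [-0.5, -0.3, -4.9]
width: 0.406
finger_force: 62.0
```

Call:
move_arm(deltas=[{"xyz":[0,0,0],"delta_rot":[0,0,0]},{"xyz":[0,0,0],"delta_rot":[0,0,0]},{"xyz":[0,0,0],"delta_rot":[0,0,0]},{"xyz":[0,0,0],"delta_rot":[0,0,0]},{"xyz":[0,0,-0.3],"delta_rot":[0,0,0]},{"xyz":[0,0,-1],"delta_rot":[0,0,0]},{"xyz":[0,0,-2],"delta_rot":[0,0,0]},{"xyz":[0,0,-3.2],"delta_rot":[0,0,0]},{"xyz":[0,0,-4.4],"delta_rot":[0,0,0]},{"xyz":[0,0,-4.8],"delta_rot":[0,0,0]},{"xyz":[0,0,-4.8],"delta_rot":[0,0,0]}], hand=85)

```text
time: 8.43
tool_pos: [0.5258, 0.1599, 0.2307]
tool_rot: [-0.038, 0.999, 0.001, 0.004]
wrist_force: [0.1, 0.8, 0.0]
width: 0.992
finger_force: 0.0
```

```bash
python3 - <<'E'
from h import *
go([.494,-.376,.225],np.radians(85))
E
```

```text
xyz [2.425, -17.731, 0.138] rot [0.024, 0.074, 1.564]
```

Call:
move_arm(deltas=[{"xyz":[0.1,-1,0],"delta_rot":[0,0,0.1]},{"xyz":[0.3,-2.3,0],"delta_rot":[0,0,0.2]},{"xyz":[0.5,-3.6,0],"delta_rot":[0,0,0.4]},{"xyz":[0.7,-4.9,0],"delta_rot":[0,0,0.6]},{"xyz":[0.9,-6.2,0],"delta_rot":[0,0,0.8]},{"xyz":[1,-7.5,0],"delta_rot":[0,0,1]},{"xyz":[1.2,-8.8,0],"delta_rot":[0,0,1.1]},{"xyz":[1.4,-10.1,0],"delta_rot":[0,0,1.2]},{"xyz":[1.6,-11.4,0],"delta_rot":[0,0,1.3]},{"xyz":[1.8,-12.7,0],"delta_rot":[0,0,1.4]},{"xyz":[2,-14,0],"delta_rot":[0,0,1.5]},{"xyz":[2.1,-15.2,0.2],"delta_rot":[0,0,1.56]}])

```text
time: 9.43
tool_pos: [0.4946, -0.3027, 0.2199]
tool_rot: [0.044, 0.999, -0.0, 0.0]
wrist_force: [0.3, 0.3, 0.2]
width: 0.994
finger_force: 0.0
```

```bash
python3 - <<'E'
from h import *
go([.494,-.376,.12],np.radians(85))
c=save("top3","top",(155,190,421,285),3)
c=capture("scene");
b=c["color"][150:255,230:496,::-1];a=cv2.imread("pics/top3.png")
cv2.imwrite("pics/c5.png",np.vstack([a,cv2.resize(b,(798,315),interpolation=cv2.INTER_CUBIC)]))
E
```

```text
xyz [-0.192, -2.433, 3.333] rot [-0.005, 0.007, -0.009]
```

View pics/c5.png

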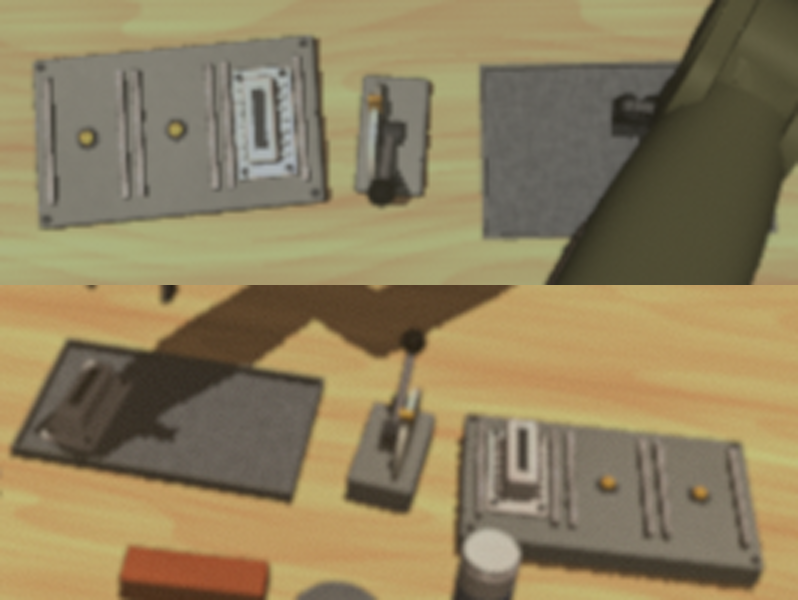

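Call:
move_arm(deltas=[{"xyz":[-0.1,-1,0.3],"delta_rot":[0,0,0]},{"xyz":[-0.15,-2,1],"delta_rot":[0,0,0]},{"xyz":[-0.2,-2.4,2],"delta_rot":[0,0,0]},{"xyz":[-0.2,-2.45,3.2],"delta_rot":[0,0,0]},{"xyz":[-0.2,-2.45,4.3],"delta_rot":[0,0,0]},{"xyz":[-0.2,-2.45,5.2],"delta_rot":[0,0,0]},{"xyz":[-0.2,-2.45,5.7],"delta_rot":[0,0,0]},{"xyz":[-0.2,-2.45,5.82],"delta_rot":[0,0,0]},{"xyz":[-0.2,-2.45,5.82],"delta_rot":[0,0,0]}])

```text
time: 10.28
tool_pos: [0.4939, -0.3726, 0.0433]
tool_rot: [0.043, 0.999, 0.001, -0.001]
wrist_force: [0.1, 0.5, 0.2]
width: 0.996
finger_force: 0.0
```

Call:
move_arm(deltas=[{"xyz":[0,0,0],"delta_rot":[0,0,0]},{"xyz":[0,0,0],"delta_rot":[0,0,0]},{"xyz":[0,0,0],"delta_rot":[0,0,0]},{"xyz":[0,0,0],"delta_rot":[0,0,0]},{"xyz":[0,0,0],"delta_rot":[0,0,0]},{"xyz":[0,0,0],"delta_rot":[0,0,0]},{"xyz":[0,0,0],"delta_rot":[0,0,0]},{"xyz":[0,0,0],"delta_rot":[0,0,0]},{"xyz":[0,0,-0.5],"delta_rot":[0,0,0]},{"xyz":[0,0,-1.5],"delta_rot":[0,0,0]},{"xyz":[0,0,-2.8],"delta_rot":[0,0,0]},{"xyz":[0,0,-4.1],"delta_rot":[0,0,0]}], hand=30)

```text
time: 11.28
tool_pos: [0.4934, -0.3729, 0.1675]
tool_rot: [0.043, 0.999, 0.001, -0.002]
wrist_force: [1.4, -1.3, -4.9]
width: 0.407
finger_force: 60.8
```

```bash
python3 - <<'E'
from h import *
go([.5085,.3685,.24],np.radians(94.2)); c=save("t4","top",(155,190,421,285),2)
E
```

```text
xyz [1.652, 24.668, -2.349] rot [0.027, -0.033, -1.53]
```

Call:
move_arm(deltas=[{"xyz":[0,0.3,-1],"delta_rot":[0,0,0]},{"xyz":[0.1,1.3,-1.8],"delta_rot":[0,0,0]},{"xyz":[0.2,2.5,-2.3],"delta_rot":[0,0,-0.1]},{"xyz":[0.3,3.8,-2.4],"delta_rot":[0,0,-0.2]},{"xyz":[0.4,5.1,-2.4],"delta_rot":[0,0,-0.3]},{"xyz":[0.5,6.4,-2.4],"delta_rot":[0,0,-0.4]},{"xyz":[0.6,7.7,-2.4],"delta_rot":[0,0,-0.5]},{"xyz":[0.7,9,-2.4],"delta_rot":[0,0,-0.6]},{"xyz":[0.8,10.3,-2.4],"delta_rot":[0,0,-0.7]},{"xyz":[0.9,11.6,-2.4],"delta_rot":[0,0,-0.8]},{"xyz":[1,12.9,-2.4],"delta_rot":[0,0,-0.9]},{"xyz":[1.1,14.2,-2.4],"delta_rot":[0,0,-1]}])

```text
time: 12.33
tool_pos: [0.498, 0.055, 0.2393]
tool_rot: [-0.009, 1.0, 0.0, -0.0]
wrist_force: [1.1, -0.0, -4.5]
width: 0.412
finger_force: 61.8
```

```bash
python3 - <<'E'
from h import *
go([.510,.368,.2],np.radians(94.2))
E
```

```text
xyz [-0.592, 10.425, 1.311] rot [0.001, -0.008, -0.525]
```

Call:
move_arm(deltas=[{"xyz":[-0.1,1.2,0],"delta_rot":[0,0,-0.1]},{"xyz":[-0.1,2.4,0],"delta_rot":[0,0,-0.1]},{"xyz":[-0.2,3.6,0],"delta_rot":[0,0,-0.2]},{"xyz":[-0.3,4.8,0],"delta_rot":[0,0,-0.3]},{"xyz":[-0.3,6,0],"delta_rot":[0,0,-0.3]},{"xyz":[-0.4,7.2,0],"delta_rot":[0,0,-0.4]},{"xyz":[-0.5,8.4,0],"delta_rot":[0,0,-0.5]},{"xyz":[-0.6,9.4,0.3],"delta_rot":[0,0,-0.5]},{"xyz":[-0.6,10.2,0.7],"delta_rot":[0,0,-0.5]},{"xyz":[-0.6,10.4,1.2],"delta_rot":[0,0,-0.5]},{"xyz":[-0.6,10.4,1.3],"delta_rot":[0,0,-0.5]},{"xyz":[-0.6,10.4,1.3],"delta_rot":[0,0,-0.5]}])

```text
time: 13.33
tool_pos: [0.5099, 0.3645, 0.1985]
tool_rot: [-0.035, 0.999, -0.002, -0.002]
wrist_force: [-0.1, -0.5, -5.1]
width: 0.411
finger_force: 61.6
```

```bash
python3 - <<'E'
from h import *
go([.510,.368,.098],np.radians(94.2))
E
```

```text
xyz [-0.027, 0.127, 3.349] rot [-0.028, -0.038, -0.022]
```

Call:
move_arm(deltas=[{"xyz":[0,0,1],"delta_rot":[0,0,0]},{"xyz":[0,0,2],"delta_rot":[0,0,0]},{"xyz":[0,0,2.8],"delta_rot":[0,0,0]},{"xyz":[0,0,3.35],"delta_rot":[0,0,0]},{"xyz":[0,0,3.35],"delta_rot":[0,0,0]},{"xyz":[0,0,3.35],"delta_rot":[0,0,0]},{"xyz":[0,0,3.35],"delta_rot":[0,0,0]}])

```text
time: 13.92
tool_pos: [0.5126, 0.3654, 0.1023]
tool_rot: [-0.035, 0.999, 0.001, 0.001]
wrist_force: [0.3, 0.4, -5.2]
width: 0.41
finger_force: 61.7
```

```bash
python3 - <<'E'
from h import *
go([.510,.368,.083],np.radians(94.2))
E
```

```text
xyz [0.082, 0.093, 0.642] rot [0.01, 0.019, -0.039]
```

Call:
move_arm(deltas=[{"xyz":[0.08,0.09,0],"delta_rot":[0,0,0]},{"xyz":[0.08,0.09,0.2],"delta_rot":[0,0,0]},{"xyz":[0.08,0.09,0.4],"delta_rot":[0,0,0]},{"xyz":[0.08,0.09,0.6],"delta_rot":[0,0,0]},{"xyz":[0.08,0.09,0.6],"delta_rot":[0,0,0]},{"xyz":[0.08,0.09,0.6],"delta_rot":[0,0,0]}])

```text
time: 14.42
tool_pos: [0.5088, 0.368, 0.082]
tool_rot: [-0.035, 0.999, -0.0, -0.0]
wrist_force: [0.4, 0.7, -3.0]
width: 0.412
finger_force: 61.7
```

Call:
move_arm(deltas=[{"xyz":[0,0.06,0],"delta_rot":[0,0,0]},{"xyz":[0,0.12,0],"delta_rot":[0,0,0]},{"xyz":[0,0.12,0],"delta_rot":[0,0,0]}])

```text
time: 14.67
tool_pos: [0.5085, 0.3717, 0.0822]
tool_rot: [-0.035, 0.999, -0.0, -0.0]
wrist_force: [-0.6, 0.0, -5.2]
width: 0.411
finger_force: 61.6
```

Call:
move_arm(deltas=[{"xyz":[0,-0.12,0],"delta_rot":[0,0,0]},{"xyz":[0,-0.24,0],"delta_rot":[0,0,0]},{"xyz":[0,-0.24,0],"delta_rot":[0,0,0]}])

```text
time: 14.92
tool_pos: [0.5091, 0.3646, 0.0825]
tool_rot: [-0.035, 0.999, 0.001, -0.0]
wrist_force: [0.4, 2.7, -5.5]
width: 0.409
finger_force: 61.6
```

Call:
move_arm(deltas=[{"xyz":[0,0.08,0],"delta_rot":[0,0,0]},{"xyz":[0,0.13,0],"delta_rot":[0,0,0]},{"xyz":[0,0.13,0.06],"delta_rot":[0,0,0]},{"xyz":[0,0.13,0.12],"delta_rot":[0,0,0]},{"xyz":[0,0.13,0.12],"delta_rot":[0,0,0]},{"xyz":[0,0.13,0.12],"delta_rot":[0,0,0]}])

```text
time: 15.42
tool_pos: [0.5091, 0.3682, 0.0815]
tool_rot: [-0.035, 0.999, 0.0, 0.001]
wrist_force: [-6.4, -5.1, 16.4]
width: 0.407
finger_force: 64.4
```

Call:
move_arm(deltas=[{"xyz":[0,0,0],"delta_rot":[0,0,0]},{"xyz":[0,0,0],"delta_rot":[0,0,0]},{"xyz":[0,0,0],"delta_rot":[0,0,0]},{"xyz":[0,0,0],"delta_rot":[0,0,0]},{"xyz":[0,0,-0.3],"delta_rot":[0,0,0]},{"xyz":[0,0,-1],"delta_rot":[0,0,0]},{"xyz":[0,0,-2],"delta_rot":[0,0,0]},{"xyz":[0,0,-3.2],"delta_rot":[0,0,0]},{"xyz":[0,0,-4.4],"delta_rot":[0,0,0]},{"xyz":[0,0,-5.6],"delta_rot":[0,0,0]},{"xyz":[0,0,-5.8],"delta_rot":[0,0,0]}], hand=85)

```text
time: 16.33
tool_pos: [0.5112, 0.37, 0.2605]
tool_rot: [-0.035, 0.999, 0.003, 0.004]
wrist_force: [-0.1, 0.4, 0.0]
width: 1.0
finger_force: 0.0
```

```bash
python3 - <<'E'
from h import *
a=save("t6","top")["color"][205:265,262:312,::-1];b=save("s6","scene")["color"][155:225,338:388,::-1]
f=lambda im:cv2.resize(im,None,fx=7,fy=7,interpolation=cv2.INTER_CUBIC)
a=f(a);b=f(b);a=np.vstack([a,np.zeros((b.shape[0]-a.shape[0],a.shape[1],3),np.uint8)])
cv2.imwrite("pics/c6.png",np.hstack([a,b]))
E
```

```text
(no output)
```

View pics/c6.png

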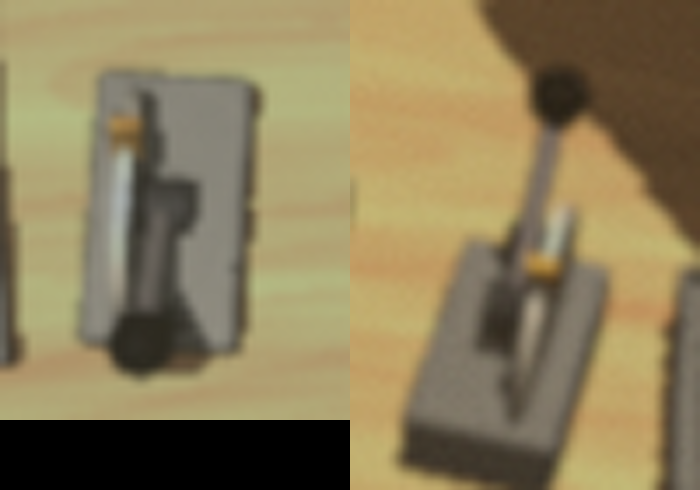

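```bash
cat > fit.py <<'E'
from h import *
from scipy.optimize import least_squares
t=pickle.load(open("t6.pkl","rb"));s=pickle.load(open("s6.pkl","rb"))
px=lambda u,v,o:np.array([(u+.5)/7-.5+o[0],(v+.5)/7-.5+o[1]])
C=[(.07,.04),(.07,-.04),(-.07,-.04),(-.07,.04)]
top=[px(u,v,(262,205)) for u,v in((103,72),(250,80),(241,352),(80,340),(141,344),(125,130))]
# scene order: console corners +x is near camera
sc=[px(u-350,v,(338,155)) for u,v in((558,458),(408,425),(475,243),(607,272),(558,94),(543,264))]
def pts(p):
    F=lambda v:R.from_euler("z",p[2]).apply(v)+[p[0],p[1],0]
    a=p[3]-.75;b=p[4]-.75;r=p[5]
    return [F([x,y,.04]) for x,y in C]+[F([.11*np.sin(a),0,.06+.11*np.cos(a)]),F([r*np.sin(b),.0165,.06+r*np.cos(b)])]
def res(p):
    out=[]
    for c,obs,sh in((t,top,p[6:8]),(s,sc,p[8:10])):
        for i,(P,o) in enumerate(zip(pts(p),obs)):
            if c is s and i<4:
                w=.5
            else:w=1
            out+=list((proj(c,P-[sh[0],sh[1],0])-o)*w/.4)
    out+=list((p[6:10]-[0,.003,0,-.0023])/.0015)+[(p[5]-.067)/.003]
    return np.array(out)
r=least_squares(res,[.5,.005,-.07,0.05,1.2,.067,0,.003,0,-.002])
p=r.x;cov=np.linalg.inv(r.jac.T@r.jac);print(p.round(4),np.sqrt(np.diag(cov)).round(4));print((r.fun[:24]*.4).round(2).reshape(-1,2).tolist())
print("knob",pts(p)[4].round(4),"tab",pts(p)[5].round(4))
a=p[4]-.75;print("knob at tab",(R.from_euler("z",p[2]).apply([.11*np.sin(a),0,.06+.11*np.cos(a)])+[p[0],p[1],0]).round(4))
E
python3 fit.py
```

```text
[ 5.0460e-01  1.0200e-02 -8.1400e-02  1.8800e-02  1.1726e+00  6.9800e-02
  3.0000e-04  1.9000e-03 -3.0000e-04 -1.2000e-03] [0.0013 0.0012 0.0068 0.017  0.0183 0.0019 0.0012 0.0012 0.0012 0.0012]
[[-0.65, -0.47], [0.7, -0.43], [-0.4, 0.1], [-0.11, 0.6], [0.46, -0.06], [0.23, 0.15], [0.07, -0.39], [-0.41, -0.54], [-0.6, -0.63], [0.51, -0.48], [0.17, 0.78], [0.32, 0.2]]
knob [0.4314 0.0162 0.1419] tab [0.5345 0.0244 0.1237]
knob at tab [0.5495 0.0066 0.1603]
```

```bash
python3 - <<'E'
from h import *
go([.431,.0162,.22],np.radians(85.3))
E
```

```text
xyz [3.467, -11.557, 1.15] rot [0.032, 0.044, 1.454]
```

Call:
move_arm(deltas=[{"xyz":[0.3,-1.1,0],"delta_rot":[0,0,0.1]},{"xyz":[0.6,-2.2,0],"delta_rot":[0,0,0.3]},{"xyz":[1,-3.3,0],"delta_rot":[0,0,0.4]},{"xyz":[1.3,-4.4,0],"delta_rot":[0,0,0.6]},{"xyz":[1.6,-5.5,0],"delta_rot":[0,0,0.8]},{"xyz":[2,-6.6,0],"delta_rot":[0,0,0.9]},{"xyz":[2.3,-7.7,0],"delta_rot":[0,0,1]},{"xyz":[2.6,-8.8,0],"delta_rot":[0,0,1.2]},{"xyz":[3,-9.9,0.3],"delta_rot":[0,0,1.3]},{"xyz":[3.3,-11,0.7],"delta_rot":[0,0,1.4]},{"xyz":[3.5,-11.5,1.1],"delta_rot":[0,0,1.45]},{"xyz":[3.5,-11.5,1.1],"delta_rot":[0,0,1.45]}], hand=65)

```text
time: 17.43
tool_pos: [0.4247, 0.0141, 0.2163]
tool_rot: [0.043, 0.999, -0.001, -0.003]
wrist_force: [-0.3, -0.6, -0.8]
width: 0.764
finger_force: 0.0
```

Call:
move_arm(deltas=[{"xyz":[0,0,0],"delta_rot":[0,0,0]},{"xyz":[0,0,0],"delta_rot":[0,0,0]},{"xyz":[0,0,0],"delta_rot":[0,0,0]}])

```text
time: 17.68
tool_pos: [0.4289, 0.0177, 0.2199]
tool_rot: [0.04, 0.999, 0.0, 0.0]
wrist_force: [0.3, 1.0, -0.7]
width: 0.757
finger_force: 0.0
```

```bash
python3 - <<'E'
from h import *
go([.431,.0162,.1465],np.radians(85.3)); print(manip.get_state()["tool_pos"])
E
```

```text
xyz [-0.073, -0.045, 2.447] rot [0.004, 0.003, 0.018]
[0.42888808 0.01768804 0.21990674]
```

Call:
move_arm(deltas=[{"xyz":[-0.07,-0.04,0.8],"delta_rot":[0,0,0]},{"xyz":[-0.07,-0.04,1.6],"delta_rot":[0,0,0]},{"xyz":[-0.07,-0.04,2.2],"delta_rot":[0,0,0]},{"xyz":[-0.07,-0.04,2.45],"delta_rot":[0,0,0]},{"xyz":[-0.07,-0.04,2.45],"delta_rot":[0,0,0]},{"xyz":[-0.07,-0.04,2.45],"delta_rot":[0,0,0]}])

```text
time: 18.18
tool_pos: [0.4307, 0.016, 0.1466]
tool_rot: [0.04, 0.999, 0.0, -0.0]
wrist_force: [1.2, 0.1, -0.1]
width: 0.763
finger_force: 0.0
```

Call:
move_arm(deltas=[{"xyz":[0,0,0],"delta_rot":[0,0,0]},{"xyz":[0,0,0],"delta_rot":[0,0,0]},{"xyz":[0,0,0],"delta_rot":[0,0,0]},{"xyz":[0,0,0],"delta_rot":[0,0,0]},{"xyz":[0,0,0],"delta_rot":[0,0,0]},{"xyz":[0,0,0],"delta_rot":[0,0,0]},{"xyz":[0,0,0],"delta_rot":[0,0,0]}], hand=25)

```text
time: 18.77
tool_pos: [0.4304, 0.016, 0.1468]
tool_rot: [0.041, 0.999, 0.001, 0.0]
wrist_force: [-2.0, 4.1, 5.6]
width: 0.342
finger_force: 58.7
```

Call:
move_arm(deltas=[{"xyz":[0.07,0,0.06],"delta_rot":[0,0,0]},{"xyz":[0.07,0,0.06],"delta_rot":[0,0,0]},{"xyz":[0.07,0,0.06],"delta_rot":[0,0,0]}])

```text
time: 19.02
tool_pos: [0.4303, 0.0161, 0.1466]
tool_rot: [0.041, 0.999, 0.001, 0.002]
wrist_force: [-2.2, 4.0, 15.3]
width: 0.346
finger_force: 59.7
```

```bash
sed -i 's/+\[(p\[5\]-.067)\/.003\]/+[(p[5]-.067)\/.003,p[3]\/.002]/' fit.py; python3 fit.py; python3 - <<'E'
import numpy as np
for th in(.2,.4,.6,.8,.95,1.05,1.1,1.15,1.2,1.25):print(th,np.round([.11*(np.sin(th-.75)+np.sin(.75))/.03,.11*(np.cos(th-.75)-np.cos(.75))/.03],3))
E
```

```text
[ 5.0480e-01  1.0200e-02 -8.1300e-02  3.0000e-04  1.1696e+00  6.9600e-02
  2.0000e-04  1.9000e-03 -2.0000e-04 -1.2000e-03] [0.0013 0.0012 0.0067 0.002  0.0181 0.0018 0.0012 0.0012 0.0012 0.0012]
[[-0.66, -0.56], [0.7, -0.52], [-0.39, -0.0], [-0.1, 0.5], [0.46, 0.33], [0.23, 0.14], [0.06, -0.38], [-0.42, -0.53], [-0.61, -0.62], [0.5, -0.47], [0.19, 0.82], [0.32, 0.19]]
knob [0.4301 0.0163 0.1405] tab [0.5344 0.0243 0.1236]
knob at tab [0.5495 0.0066 0.1605]
0.2 [0.583 0.443]
0.4 [1.242 0.762]
0.6 [1.951 0.943]
0.8 [2.683 0.979]
0.95 [3.228 0.911]
1.05 [3.583 0.82 ]
1.1 [3.757 0.762]
1.15 [3.927 0.694]
1.2 [4.094 0.619]
1.25 [4.257 0.535]
```

```bash
python3 - <<'E'
from h import *
a=save("t7","top")["color"][185:270,155:265,::-1];b=save("s7","scene")["color"][180:255,375:490,::-1]
f=lambda im:cv2.resize(im,(690,int(690/im.shape[1]*im.shape[0]*.5)),interpolation=cv2.INTER_CUBIC)
a=cv2.resize(a,None,fx=3.6,fy=3.6,interpolation=cv2.INTER_CUBIC);b=cv2.resize(b,None,fx=3.4,fy=3.4,interpolation=cv2.INTER_CUBIC)
b=np.vstack([b,np.zeros((a.shape[0]-b.shape[0],b.shape[1],3),np.uint8)]);cv2.imwrite("pics/c7.png",np.hstack([a,b]));print(a.shape,b.shape)
E
```

```text
(306, 396, 3) (306, 391, 3)
```

View pics/c7.png

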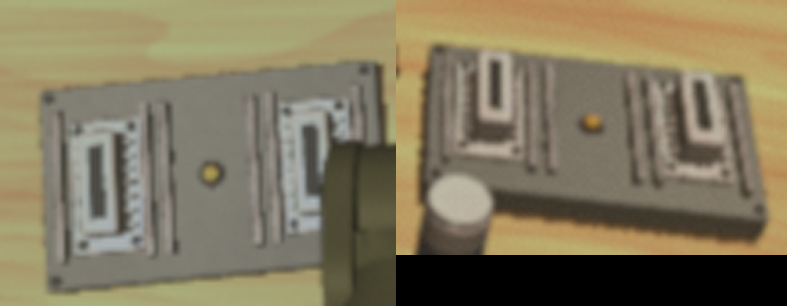

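Call:
move_arm(deltas=[{"xyz":[-0.33,0,-0.28],"delta_rot":[0,0,0]},{"xyz":[-0.65,0,-0.5],"delta_rot":[0,0,0]},{"xyz":[-0.98,0,-0.68],"delta_rot":[0,0,0]},{"xyz":[-1.31,0,-0.82],"delta_rot":[0,0,0]},{"xyz":[-1.66,0,-0.92],"delta_rot":[0,0,0]},{"xyz":[-2.02,0,-1],"delta_rot":[0,0,0]},{"xyz":[-2.38,0,-1.04],"delta_rot":[0,0,0]},{"xyz":[-2.75,0,-1.04],"delta_rot":[0,0,0]},{"xyz":[-3.1,0,-1.01],"delta_rot":[0,0,0]},{"xyz":[-3.45,0,-0.93],"delta_rot":[0,0,0]},{"xyz":[-3.8,0,-0.83],"delta_rot":[0,0,0]},{"xyz":[-4.06,0,-0.73],"delta_rot":[0,0,0]}])

```text
time: 20.12
tool_pos: [0.5508, 0.0054, 0.1658]
tool_rot: [0.041, 0.999, -0.0, 0.0]
wrist_force: [0.1, -0.4, -0.4]
width: 0.292
finger_force: 0.0
```

```bash
python3 - <<'E'
from h import *
a=save("t8","top")["color"][200:262,262:312,::-1];b=save("s8","scene")["color"][155:217,338:388,::-1]
f=lambda im:cv2.resize(im,None,fx=7,fy=7,interpolation=cv2.INTER_CUBIC)
cv2.imwrite("pics/c8.png",np.hstack([f(a),f(b)]));s=manip.get_state();print(s["tool_pos"],s["wrist_force"],s["time"])
E
```

```text
[0.55043689 0.00546049 0.1653453 ] [ 0.2638455   0.3518295  -0.11334157] 20.2167
```

View pics/c8.png

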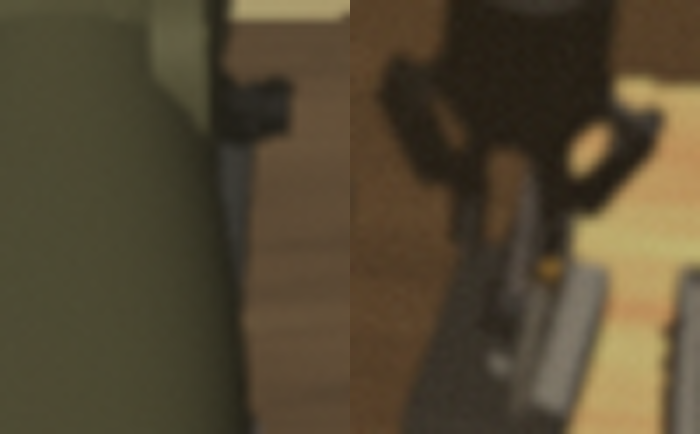

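Call:
move_arm(deltas=[{"xyz":[0,0,0],"delta_rot":[0,0,0]},{"xyz":[0,0,0],"delta_rot":[0,0,0]},{"xyz":[0,0,0],"delta_rot":[0,0,0]},{"xyz":[0,0,-0.6],"delta_rot":[0,0,0]},{"xyz":[0,0,-1.6],"delta_rot":[0,0,0]},{"xyz":[0,0,-2.6],"delta_rot":[0,0,0]},{"xyz":[0.5,1,-2.8],"delta_rot":[0,0,0]},{"xyz":[1,2.2,-2.8],"delta_rot":[0,0,0]},{"xyz":[1.5,3.4,-2.8],"delta_rot":[0,0,0]},{"xyz":[2,4.6,-2.8],"delta_rot":[0,0,0]},{"xyz":[2,5.8,-2.8],"delta_rot":[0,0,0]},{"xyz":[2,6.8,-2.8],"delta_rot":[0,0,0]}], hand=65)

```text
time: 21.22
tool_pos: [0.5053, 0.216, 0.251]
tool_rot: [0.04, 0.999, 0.0, 0.0]
wrist_force: [0.3, 0.1, 0.7]
width: 0.764
finger_force: 0.0
```

```bash
python3 - <<'E'
from h import *
a=save("t9","top")["color"][200:262,262:312,::-1];b=save("s9","scene")["color"][155:217,338:388,::-1]
f=lambda im:cv2.resize(im,None,fx=8,fy=8,interpolation=cv2.INTER_CUBIC)
cv2.imwrite("pics/c9.png",np.hstack([f(a),f(b)]));s=manip.get_state();print(s["tool_pos"],s["wrist_force"],s["time"])
E
```

```text
[0.50614744 0.21771254 0.25059391] [-1.25347023 -0.95024432  0.58283439] 21.3167
```

View pics/c9.png

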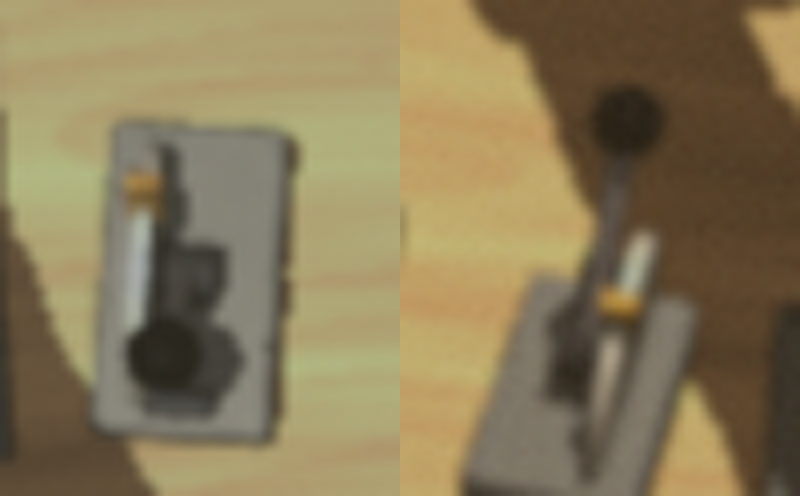

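```bash
cat > lev.py <<'E'
from h import *
from scipy.optimize import least_squares
import sys
def lever(tn,sn,tp,sp):
    t=pickle.load(open(tn,"rb"));s=pickle.load(open(sn,"rb"))
    def P(a):return R.from_euler("z",-.0813).apply([.11*np.sin(a-.75),0,.06+.11*np.cos(a-.75)])+[.5048,.0102,0]
    f=lambda a,c,sh,o:proj(c,P(a[0])-[sh[0],sh[1],0])-o
    A=lambda a:f(a,t,(.0002,.0019),tp);B=lambda a:f(a,s,(-.0002,-.0012),sp)
    for g in(A,B,lambda a:np.r_[A(a),B(a)]):
        r=least_squares(g,[.5]);print(r.x.round(3),r.fun.round(2))
    print("knob",P(r.x[0]).round(4))
E
python3 - <<'E'
from lev import *
p=lambda u,v,o,k:np.array([(u+.5)/k-.5+o[0],(v+.5)/k-.5+o[1]])
lever("t9.pkl","s9.pkl",p(165,353,(262,200),8),p(228,119,(338,155),8))
lever("t6.pkl","s6.pkl",p(141,344,(262,205),7),p(208,94,(338,155),7))
go([.458,.014,.22],np.radians(85.3))
E
```

```text
[0.353] [0.21 0.01]
[0.3] [0.3  0.19]
[0.348] [0.21 0.16 0.07 0.58]
knob [0.4619 0.0137 0.1612]
[0.013] [0.48 0.  ]
[0.065] [0.01 0.77]
[0.015] [ 0.48 -0.06  0.16  0.81]
knob [0.4313 0.0162 0.1416]
xyz [1.082, -6.895, 1.006] rot [0.018, 0.008, 0.052]
```

Call:
move_arm(deltas=[{"xyz":[0.2,-1.2,0],"delta_rot":[0,0,0]},{"xyz":[0.4,-2.4,0],"delta_rot":[0,0,0]},{"xyz":[0.6,-3.6,0],"delta_rot":[0,0,0]},{"xyz":[0.8,-4.8,0],"delta_rot":[0,0,0.05]},{"xyz":[0.9,-5.9,0],"delta_rot":[0,0,0.05]},{"xyz":[0.97,-6.7,0],"delta_rot":[0,0,0.05]},{"xyz":[0.97,-6.9,0.3],"delta_rot":[0,0,0.05]},{"xyz":[0.97,-6.9,1],"delta_rot":[0,0,0.05]},{"xyz":[0.97,-6.9,1],"delta_rot":[0,0,0.05]},{"xyz":[0.97,-6.9,1],"delta_rot":[0,0,0.05]}])

```text
time: 22.15
tool_pos: [0.4593, 0.0098, 0.2195]
tool_rot: [0.044, 0.999, 0.0, -0.001]
wrist_force: [0.3, -0.0, 0.5]
width: 0.764
finger_force: 0.0
```

```bash
python3 - <<'E'
from h import *
go([.4615,.0138,.1595],np.radians(85.3))
E
```

```text
xyz [-0.065, 0.138, 1.999] rot [-0.001, -0.025, -0.05]
```

Call:
move_arm(deltas=[{"xyz":[-0.06,0.13,0.6],"delta_rot":[0,0,0]},{"xyz":[-0.06,0.13,1.3],"delta_rot":[0,0,0]},{"xyz":[-0.06,0.13,1.8],"delta_rot":[0,0,0]},{"xyz":[-0.06,0.13,2],"delta_rot":[0,0,0]},{"xyz":[-0.06,0.13,2],"delta_rot":[0,0,0]},{"xyz":[-0.06,0.13,2],"delta_rot":[0,0,0]}])

```text
time: 22.65
tool_pos: [0.4631, 0.014, 0.161]
tool_rot: [0.043, 0.999, 0.0, 0.0]
wrist_force: [1.2, -0.4, -1.1]
width: 0.761
finger_force: 0.0
```

Call:
move_arm(deltas=[{"xyz":[0,0,0],"delta_rot":[0,0,0]},{"xyz":[0,0,0],"delta_rot":[0,0,0]},{"xyz":[0,0,0],"delta_rot":[0,0,0]},{"xyz":[0,0,0],"delta_rot":[0,0,0]},{"xyz":[0,0,0],"delta_rot":[0,0,0]},{"xyz":[0,0,0],"delta_rot":[0,0,0]},{"xyz":[0,0,0],"delta_rot":[0,0,0]}], hand=25)

```text
time: 23.23
tool_pos: [0.4633, 0.0133, 0.1615]
tool_rot: [0.043, 0.999, -0.0, 0.001]
wrist_force: [-1.6, -0.3, 5.2]
width: 0.344
finger_force: 58.6
```

Call:
move_arm(deltas=[{"xyz":[-0.09,0,-0.04],"delta_rot":[0,0,0]},{"xyz":[-0.17,0,-0.07],"delta_rot":[0,0,0]},{"xyz":[-0.26,0,-0.1],"delta_rot":[0,0,0]},{"xyz":[-0.35,0,-0.13],"delta_rot":[0,0,0]},{"xyz":[-0.52,0,-0.18],"delta_rot":[0,0,0]},{"xyz":[-0.7,0,-0.22],"delta_rot":[0,0,0]},{"xyz":[-0.88,0,-0.25],"delta_rot":[0,0,0]},{"xyz":[-1.06,0,-0.28],"delta_rot":[0,0,0]},{"xyz":[-1.25,0,-0.29],"delta_rot":[0,0,0]},{"xyz":[-1.43,0,-0.29],"delta_rot":[0,0,0]}])

```text
time: 24.07
tool_pos: [0.5071, 0.0099, 0.1694]
tool_rot: [0.044, 0.999, 0.0, 0.001]
wrist_force: [-0.3, -0.2, 1.0]
width: 0.291
finger_force: 0.0
```

Call:
move_arm(deltas=[{"xyz":[0,0,0],"delta_rot":[0,0,0]},{"xyz":[0,0,0],"delta_rot":[0,0,0]},{"xyz":[0,0,0],"delta_rot":[0,0,0]},{"xyz":[0,0,-0.5],"delta_rot":[0,0,0]},{"xyz":[0,0,-1.4],"delta_rot":[0,0,0]},{"xyz":[0,0,-2.3],"delta_rot":[0,0,0]},{"xyz":[0.5,0,-2.3],"delta_rot":[0,0,0]},{"xyz":[1.4,0,-2.3],"delta_rot":[0,0,0]},{"xyz":[2.3,0,-2.3],"delta_rot":[0,0,0]},{"xyz":[2.9,0,-2.3],"delta_rot":[0,0,0]},{"xyz":[2.9,0,-2.3],"delta_rot":[0,0,0]},{"xyz":[2.9,0,-2.3],"delta_rot":[0,0,0]}], hand=65)

```text
time: 25.07
tool_pos: [0.4182, 0.0176, 0.2384]
tool_rot: [0.043, 0.999, 0.0, 0.001]
wrist_force: [-0.4, 0.8, -0.1]
width: 0.759
finger_force: 0.0
```

```bash
python3 - <<'E'
from h import *
go([.420,.017,.175],np.radians(85.3))
c=save("s10","scene");im=c["color"][155:217,338:388].astype(int)
# dark knob: centroid of dark pixels near top
g=cv2.GaussianBlur(c["color"].astype(np.float32).sum(2),(5,5),1.2)[150:200,345:385]
i=np.unravel_index(g.argmin(),g.shape);print(i[1]+345,i[0]+150,g.min())
for th in(.3,.4,.5,.6,.7,.8):
    P=R.from_euler("z",-.0813).apply([.11*np.sin(th-.75),0,.06+.11*np.cos(th-.75)])+[.5048,.0102,0];u=proj(c,P);print(th,u.round(1))
for r in g[::3,::3]:print(*(r/3).astype(int))
E
```

```text
xyz [-0.058, -0.014, 2.113] rot [0.002, 0.01, -0.044]
364 173 100.57304
0.3 [366.  169.5]
0.4 [365.5 170.4]
0.5 [365.  171.6]
0.6 [364.3 173.1]
0.7 [363.7 174.9]
0.8 [363. 177.]
65 64 63 63 62 61 61 66 121 140 141 127 78 115
65 65 65 64 64 64 64 70 126 145 144 141 133 141
64 64 64 64 63 64 64 73 135 146 146 146 145 145
64 64 64 63 63 63 63 73 135 146 145 145 145 145
65 65 64 64 64 64 64 83 139 145 145 145 145 145
66 66 66 65 64 64 62 92 146 149 148 147 147 146
64 64 64 64 63 60 45 58 121 145 146 147 148 148
62 62 61 61 61 51 34 34 84 140 142 143 144 144
62 62 63 63 63 55 36 44 102 139 140 140 140 140
63 63 63 65 65 63 54 98 140 143 142 140 139 138
65 65 65 66 65 64 61 117 146 145 144 143 142 141
67 66 66 65 65 62 65 127 143 144 144 144 143 143
67 67 67 67 67 62 66 137 132 146 150 149 148 148
64 64 64 59 57 55 70 127 115 147 152 152 153 153
61 61 60 52 51 54 91 114 93 118 137 148 150 143
63 63 57 51 53 58 71 70 93 105 122 146 147 121
66 65 65 59 52 57 103 88 103 104 118 140 140 108
```

Call:
move_arm(deltas=[{"xyz":[0,0,0],"delta_rot":[0,0,0]},{"xyz":[0,0,0.3],"delta_rot":[0,0,0]},{"xyz":[0,0,0.6],"delta_rot":[0,0,0]},{"xyz":[0,0,1],"delta_rot":[0,0,0]},{"xyz":[0,0,1.5],"delta_rot":[0,0,0]},{"xyz":[0,0,1.9],"delta_rot":[0,0,0]},{"xyz":[0,0,2.1],"delta_rot":[0,0,0]},{"xyz":[-0.4,0,2.1],"delta_rot":[0,0,0]},{"xyz":[-0.8,0,2.1],"delta_rot":[0,0,0]},{"xyz":[-1.1,0,2.1],"delta_rot":[0,0,0]}], hand=0)

```text
time: 25.95
tool_pos: [0.4542, 0.0144, 0.1756]
tool_rot: [0.043, 0.999, 0.0, 0.001]
wrist_force: [0.3, -0.2, 0.5]
width: 0.002
finger_force: 0.0
```

Call:
move_arm(deltas=[{"xyz":[-0.2,0,0],"delta_rot":[0,0,0]},{"xyz":[-0.4,0,0],"delta_rot":[0,0,0]},{"xyz":[-0.6,0,0],"delta_rot":[0,0,0]},{"xyz":[-0.8,0,0],"delta_rot":[0,0,0]},{"xyz":[-1,0,0],"delta_rot":[0,0,0]},{"xyz":[-1.2,0,0],"delta_rot":[0,0,0]},{"xyz":[-1.4,0,0],"delta_rot":[0,0,0]},{"xyz":[-1.6,0,0],"delta_rot":[0,0,0]},{"xyz":[-1.8,0,0],"delta_rot":[0,0,0]},{"xyz":[-1.95,0,0],"delta_rot":[0,0,0]},{"xyz":[-2.05,0,0],"delta_rot":[0,0,0]},{"xyz":[-2.05,0,0],"delta_rot":[0,0,0]}])

```text
time: 26.95
tool_pos: [0.5135, 0.0092, 0.1748]
tool_rot: [0.043, 0.999, -0.0, 0.0]
wrist_force: [-0.7, 1.1, -1.0]
width: -0.0
finger_force: 0.1
```

```bash
cat > knob.py <<'E'
from h import *
def P(th,r=.11,y=0):return R.from_euler("z",-.0813).apply([r*np.sin(th-.75),y,.06+r*np.cos(th-.75)])+[.5048,.0102,0]
c=save("s11","scene")
for th in(.9,1.0,1.1,1.17,1.25):print(th,proj(c,P(th)-[-.0002,-.0012,0]).round(1))
g=c["color"][165:205,350:376].sum(2)//3
for i,r in enumerate(g):print(165+i,*r)
print(manip.get_state()["tool_pos"])
E
python3 knob.py
```

```text
0.9 [362.6 179.4]
1.0 [361.9 181.9]
1.1 [361.1 184.7]
1.17 [360.5 186.7]
1.25 [359.9 189.1]
165 36 34 32 28 33 31 34 34 34 30 27 31 29 32 33 32 32 29 30 28 32 47 71 97 111 104
166 44 38 32 31 33 29 32 34 32 31 32 32 31 31 32 31 31 27 33 39 54 73 95 109 109 89
167 53 42 33 33 32 31 32 32 31 30 29 31 30 34 41 40 31 32 40 65 90 102 101 90 70 53
168 60 48 39 31 35 32 31 27 31 30 33 31 31 39 43 39 32 30 46 83 109 111 86 60 40 28
169 59 56 44 35 33 30 29 31 30 32 30 28 31 36 40 38 34 30 44 70 91 79 57 36 32 29
170 62 59 51 41 35 31 32 29 33 31 33 30 32 35 38 36 30 29 35 45 52 45 35 31 29 28
171 60 63 56 53 44 37 33 34 32 30 31 33 29 35 36 34 34 32 30 31 31 30 29 30 29 32
172 60 62 61 58 50 45 43 44 38 33 30 31 29 33 30 32 29 32 28 30 28 30 30 32 43 53
173 64 63 63 62 61 56 57 54 49 39 32 33 35 33 31 29 31 31 34 35 32 30 32 43 66 91
174 64 61 62 63 61 63 62 61 57 44 35 34 35 35 33 32 30 40 58 60 50 42 54 74 100 123
175 60 63 63 64 62 64 63 63 60 45 39 42 39 42 37 36 32 55 91 100 91 83 93 107 126 139
176 61 64 63 64 64 64 66 64 60 45 38 45 45 43 43 38 37 74 115 135 126 121 127 136 139 143
17
[... 1855 characters left out ...]
7 108 112 113 109 98 102 125
198 60 52 49 52 51 50 48 42 40 40 42 45 55 87 108 95 70 72 95 110 112 115 108 95 102 127
199 57 51 50 49 49 48 44 43 38 38 36 42 66 112 133 106 74 83 103 112 115 114 104 90 107 127
200 58 49 50 48 50 48 45 39 37 36 36 43 80 129 139 106 75 86 106 114 115 113 98 89 113 136
201 53 49 50 49 51 48 45 42 36 36 35 48 88 133 133 96 77 95 110 113 113 108 90 94 125 144
202 51 50 49 48 49 49 45 44 42 40 38 54 96 129 120 87 76 99 112 114 113 101 87 100 136 152
203 51 48 50 51 50 51 50 47 46 44 44 62 103 125 109 81 84 107 114 116 111 97 88 110 140 153
204 50 48 51 49 48 50 48 50 50 48 49 69 107 121 101 78 88 106 111 115 109 94 91 124 148 155
[0.51353286 0.00917245 0.17497435]
```

Call:
move_arm(deltas=[{"xyz":[-0.08,0,0],"delta_rot":[0,0,0]},{"xyz":[-0.15,0,0],"delta_rot":[0,0,0]},{"xyz":[-0.22,0,0],"delta_rot":[0,0,0]},{"xyz":[-0.28,0,0],"delta_rot":[0,0,0]},{"xyz":[-0.3,0,0],"delta_rot":[0,0,0]},{"xyz":[-0.3,0,0],"delta_rot":[0,0,0]}])

```text
time: 27.5
tool_pos: [0.522, 0.0084, 0.175]
tool_rot: [0.043, 0.999, 0.0, 0.0]
wrist_force: [-2.2, -0.7, -1.4]
width: -0.001
finger_force: 0.8
```

Call:
move_arm(deltas=[{"xyz":[0.5,0,0],"delta_rot":[0,0,0]},{"xyz":[1.2,0,-0.3],"delta_rot":[0,0,0]},{"xyz":[1.5,0.8,-1.2],"delta_rot":[0,0,0]},{"xyz":[1.5,1.9,-1.8],"delta_rot":[0,0,0]},{"xyz":[1.5,3.1,-2],"delta_rot":[0,0,0]},{"xyz":[1.5,4.3,-2],"delta_rot":[0,0,0]},{"xyz":[1,5.5,-2],"delta_rot":[0,0,0]},{"xyz":[0.5,6.7,-2],"delta_rot":[0,0,0]}])

```text
time: 28.17
tool_pos: [0.5254, 0.2122, 0.2365]
tool_rot: [0.043, 0.999, 0.001, 0.002]
wrist_force: [0.3, 0.2, 0.2]
width: 0.004
finger_force: 0.0
```

```bash
python3 - <<'E'
from h import *
a=save("t12","top")["color"][200:262,262:312,::-1];b=save("s12","scene")["color"][160:222,338:388,::-1]
f=lambda im:cv2.resize(im,None,fx=8,fy=8,interpolation=cv2.INTER_CUBIC)
cv2.imwrite("pics/c12.png",np.hstack([f(a),f(b)]));s=manip.get_state();print(s["tool_pos"],s["time"])
E
```

```text
[0.52734286 0.21492039 0.235308  ] 28.2667
```

View pics/c12.png

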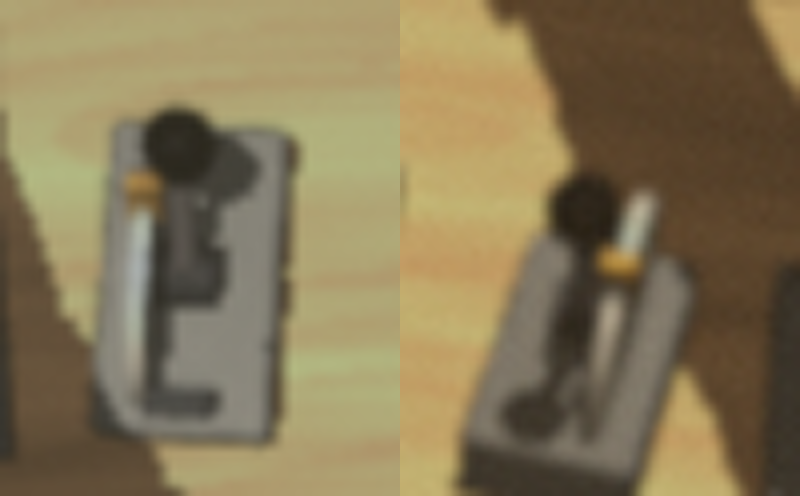

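```bash
cat > fit2.py <<'E'
from h import *
from scipy.optimize import least_squares
L=lambda n:pickle.load(open(n+".pkl","rb"))
px=lambda u,v,o,k:np.array([(u+.5)/k-.5+o[0],(v+.5)/k-.5+o[1]])
t,s=L("t6"),L("s6")
o7,s7,o8,s8,s8b=(262,205),(338,155),(262,200),(338,155),(338,160)
# (cam, kind, index, pixel, sigma px)
O=[(t,"c",i,px(*q,o7,7),.5) for i,q in enumerate([(103,72),(250,80),(241,352),(80,340)])]
O+=[(t,"c",i,px(*q,o8,8),.5) for i,q in enumerate([(115,122),(295,133),(272,441),(98,430)])]
O+=[(s,"c",i,px(q[0]-350,q[1],s7,7),.9) for i,q in enumerate([(558,458),(408,425),(475,243),(607,272)])]
O+=[(t,"k",0,px(141,344,o7,7),.25),(s,"k",0,px(208,94,s7,7),.25),(t,"k",1,px(165,353,o8,8),.25),(s,"k",1,px(228,119,s8,8),.25),(t,"k",2,px(179,146,o8,8),.25),(s,"k",2,px(183,208,s8b,8),.25)]
O+=[(t,"t",0,px(125,130,o7,7),.35),(t,"t",0,px(143,188,o8,8),.35),(s,"t",0,px(193,264,s7,7),.35),(s,"t",0,px(220,302,s8,8),.35),(s,"t",0,px(220,262,s8b,8),.35)]
C=[(.07,.04),(.07,-.04),(-.07,-.04),(-.07,.04)]
def pt(p,k,i,cam):
    if k=="c":v=[*C[i],.04]
    elif k=="k":a=p[3+i]-.75;v=[.11*np.sin(a),0,.06+.11*np.cos(a)]
    else:
        b=p[6]-.75+(.0015/.07 if cam is s else 0);r=p[7];v=[r*np.sin(b),.0165,.06+r*np.cos(b)]
    return R.from_euler("z",p[2]).apply(v)+[p[0],p[1],0]
def res(p):
    out=[]
    for c,k,i,o,sg in O:
        sh=p[8:11] if c is t else p[11:14];out+=list((proj(c,pt(p,k,i,c)-sh)-o)/sg)
    return np.array(out+list((p[8:14]-[0,.003,0,0,-.0023,0])/.0015)+[p[3]/.003,(p[7]-.071)/.002])
r=least_squares(res,[.5048,.0102,-.08,0,.35,1.15,1.17,.07]+[0]*6);p=r.x;sd=np.sqrt(np.diag(np.linalg.inv(r.jac.T@r.jac)))
print(p.round(4));print(sd.round(4));print("lever",p[5],"tab",p[6])
J=r.jac;cv=np.linalg.inv(J.T@J);print("diff sd",np.sqrt(cv[5,5]+cv[6,6]-2*cv[5,6]))
for (c,k,i,o,sg),e in zip(O,r.fun[:2*len(O)].reshape(-1,2)):
    if k!="c":print("t" if c is t else "s",k,i,(e*sg).round(2))
E
python3 fit2.py
```

```text
[ 5.0430e-01  9.9000e-03 -8.4600e-02  1.2000e-03  3.5070e-01  1.1475e+00
  1.1701e+00  7.0800e-02 -4.0000e-04  1.4000e-03  4.0000e-04  4.0000e-04
 -7.0000e-04 -1.0000e-03]
[0.0013 0.0011 0.0046 0.0029 0.0088 0.0073 0.0107 0.0011 0.0013 0.0011
 0.0015 0.0013 0.0011 0.0012]
lever 1.1475277584329717 tab 1.1701263657157628
diff sd 0.01056937836961427
t k 0 [0.33 0.28]
s k 0 [0.12 0.39]
t k 1 [0.09 0.06]
s k 1 [-0.06  0.15]
t k 2 [0.14 0.02]
s k 2 [0.08 0.02]
t t 0 [ 0.19 -0.07]
t t 0 [0.18 0.01]
s t 0 [0.03 0.01]
s t 0 [ 0.11 -0.02]
s t 0 [ 0.11 -0.02]
```

```bash
cat >> h.py <<'E'
def shift(n0,n1,box,m=8):
    """where the patch box of picture n0 sits in n1 (pixel shift, score)"""
    a,b=(cv2.cvtColor(pickle.load(open(n+".pkl","rb"))["color"],cv2.COLOR_RGB2GRAY) for n in(n0,n1))
    x0,y0,x1,y1=box;q=cv2.matchTemplate(b[y0-m:y1+m,x0-m:x1+m],a[y0:y1,x0:x1],cv2.TM_CCOEFF_NORMED)
    i=np.unravel_index(q.argmax(),q.shape);print(n1,box,"dx",i[1]-m,"dy",i[0]-m,"score",q.max().round(3))
E
python3 - <<'E'
from h import *
B0=(390,193,415,228);B2=(448,198,475,236)
for b in(B0,B2):
    for n in("s9","s12"):shift("s7",n,b)
for n in("t9","t12"):shift("t7",n,(172,215,198,258))
go([.612,.003,.25],np.radians(85.3))
E
```

```text
s9 (390, 193, 415, 228) dx 0 dy 0 score 0.357
s12 (390, 193, 415, 228) dx 0 dy 0 score 0.366
s9 (448, 198, 475, 236) dx 0 dy 0 score 0.999
s12 (448, 198, 475, 236) dx 0 dy 0 score 0.999
t9 (172, 215, 198, 258) dx -6 dy -7 score 0.18
t12 (172, 215, 198, 258) dx -8 dy 8 score 0.246
xyz [-3.396, -6.806, -0.499] rot [0.03, 0.035, -0.003]
```

Call:
move_arm(deltas=[{"xyz":[-0.6,-1,-0.4],"delta_rot":[0,0,0]},{"xyz":[-1.2,-2,-0.5],"delta_rot":[0,0,0]},{"xyz":[-1.8,-3,-0.5],"delta_rot":[0,0,0]},{"xyz":[-2.4,-4,-0.5],"delta_rot":[0,0,0]},{"xyz":[-3,-5,-0.5],"delta_rot":[0,0,0]},{"xyz":[-3.4,-6,-0.5],"delta_rot":[0,0,0]},{"xyz":[-3.4,-6.8,-0.5],"delta_rot":[0,0,0]},{"xyz":[-3.4,-6.8,-0.5],"delta_rot":[0,0,0]},{"xyz":[-3.4,-6.8,0.3],"delta_rot":[0,0,0]},{"xyz":[-3.4,-6.8,1.2],"delta_rot":[0,0,0]},{"xyz":[-3.4,-6.8,1.9],"delta_rot":[0,0,0]},{"xyz":[-3.4,-6.8,1.9],"delta_rot":[0,0,0]}])

```text
time: 29.27
tool_pos: [0.6056, -0.002, 0.1739]
tool_rot: [0.043, 0.999, -0.0, -0.003]
wrist_force: [-1.2, 0.2, -0.5]
width: 0.001
finger_force: 0.0
```

Call:
move_arm(deltas=[{"xyz":[0,0,0],"delta_rot":[0,0,0]},{"xyz":[0,0,0],"delta_rot":[0,0,0]},{"xyz":[0,0,0],"delta_rot":[0,0,0]},{"xyz":[0,0,0],"delta_rot":[0,0,0]},{"xyz":[0,0,0],"delta_rot":[0,0,0]},{"xyz":[0,0,0],"delta_rot":[0,0,0]},{"xyz":[0,0,0],"delta_rot":[0,0,0]},{"xyz":[0,0,0],"delta_rot":[0,0,0]},{"xyz":[0,0,0],"delta_rot":[0,0,0]},{"xyz":[0,0,0],"delta_rot":[0,0,0]},{"xyz":[0,0,0],"delta_rot":[0,0,0]},{"xyz":[0,0,0],"delta_rot":[0,0,0]}])

```text
time: 30.27
tool_pos: [0.6082, -0.0021, 0.1779]
tool_rot: [0.043, 0.999, -0.0, -0.0]
wrist_force: [0.2, 0.8, 0.3]
width: -0.0
finger_force: 0.0
```

```bash
python3 - <<'E'
from h import *
save("s13","scene");save("t13","top")
for b in((390,193,415,228),(448,198,475,236)):shift("s7","s13",b)
shift("t7","t13",(172,215,198,258));shift("t9","t13",(235,210,255,255))
s=manip.get_state();print(s["tool_pos"],s["time"])
E
```

```text
s13 (390, 193, 415, 228) dx 0 dy 0 score 0.999
s13 (448, 198, 475, 236) dx 0 dy 0 score 0.999
t13 (172, 215, 198, 258) dx 0 dy 0 score 1.0
t13 (235, 210, 255, 255) dx 1 dy 4 score 0.496
[ 0.60827752 -0.00207896  0.17792638] 30.3667
```

Call:
move_arm(deltas=[{"xyz":[0,0,0],"delta_rot":[0,0,0]},{"xyz":[0,0,0],"delta_rot":[0,0,0]},{"xyz":[0,0,0],"delta_rot":[0,0,0]},{"xyz":[0,0,0],"delta_rot":[0,0,0]},{"xyz":[0,0,0],"delta_rot":[0,0,0]},{"xyz":[0,0,0],"delta_rot":[0,0,0]},{"xyz":[0,0,0],"delta_rot":[0,0,0]},{"xyz":[0,0,0],"delta_rot":[0,0,0]},{"xyz":[0,0,0],"delta_rot":[0,0,0]},{"xyz":[0,0,0],"delta_rot":[0,0,0]},{"xyz":[0,0,0],"delta_rot":[0,0,0]},{"xyz":[0,0,0],"delta_rot":[0,0,0]}])

```text
time: 31.37
tool_pos: [0.6083, -0.0021, 0.178]
tool_rot: [0.043, 0.999, -0.0, 0.0]
wrist_force: [0.1, -0.1, -0.6]
width: -0.001
finger_force: 0.0
```

Call:
move_arm(deltas=[{"xyz":[0,0,0],"delta_rot":[0,0,0]},{"xyz":[0,0,0],"delta_rot":[0,0,0]},{"xyz":[0,0,0],"delta_rot":[0,0,0]},{"xyz":[0,0,0],"delta_rot":[0,0,0]},{"xyz":[0,0,0],"delta_rot":[0,0,0]},{"xyz":[0,0,0],"delta_rot":[0,0,0]},{"xyz":[0,0,0],"delta_rot":[0,0,0]},{"xyz":[0,0,0],"delta_rot":[0,0,0]},{"xyz":[0,0,0],"delta_rot":[0,0,0]},{"xyz":[0,0,0],"delta_rot":[0,0,0]},{"xyz":[0,0,0],"delta_rot":[0,0,0]},{"xyz":[0,0,0],"delta_rot":[0,0,0]}])

```text
time: 32.37
tool_pos: [0.6083, -0.0021, 0.178]
tool_rot: [0.043, 0.999, -0.0, -0.0]
wrist_force: [-0.5, 0.3, 0.7]
width: -0.003
finger_force: 0.0
```

Call:
move_arm(deltas=[{"xyz":[0.3,0,0],"delta_rot":[0,0,0]},{"xyz":[0.6,0,0],"delta_rot":[0,0,0]},{"xyz":[0.9,0,0],"delta_rot":[0,0,0]},{"xyz":[1.2,0,0],"delta_rot":[0,0,0]},{"xyz":[1.5,0,0],"delta_rot":[0,0,0]},{"xyz":[1.8,0,0],"delta_rot":[0,0,0]},{"xyz":[2.1,0,0],"delta_rot":[0,0,0]},{"xyz":[2.4,0,0],"delta_rot":[0,0,0]},{"xyz":[2.7,0,0],"delta_rot":[0,0,0]},{"xyz":[3,0,0],"delta_rot":[0,0,0]},{"xyz":[3.2,0,0],"delta_rot":[0,0,0]},{"xyz":[3.4,0,0],"delta_rot":[0,0,0]}])

```text
time: 33.37
tool_pos: [0.5054, 0.0068, 0.1776]
tool_rot: [0.043, 0.999, -0.0, -0.001]
wrist_force: [2.3, -1.2, -2.0]
width: 0.002
finger_force: 1.1
```

Call:
move_arm(deltas=[{"xyz":[0.2,0,0],"delta_rot":[0,0,0]},{"xyz":[0.4,0,0],"delta_rot":[0,0,0]},{"xyz":[0.6,0,0.05],"delta_rot":[0,0,0]},{"xyz":[0.8,0,0.15],"delta_rot":[0,0,0]},{"xyz":[1.06,0,0.27],"delta_rot":[0,0,0]},{"xyz":[1.25,0,0.38],"delta_rot":[0,0,0]},{"xyz":[1.45,0,0.5],"delta_rot":[0,0,0]},{"xyz":[1.6,0,0.6],"delta_rot":[0,0,0]},{"xyz":[1.7,0,0.63],"delta_rot":[0,0,0]},{"xyz":[1.7,0,0.63],"delta_rot":[0,0,0]},{"xyz":[1.7,0,0.63],"delta_rot":[0,0,0]}])

```text
time: 34.28
tool_pos: [0.4573, 0.0111, 0.1594]
tool_rot: [0.043, 0.999, -0.0, 0.002]
wrist_force: [5.9, -0.7, -1.6]
width: -0.001
finger_force: 2.9
```

Call:
move_arm(deltas=[{"xyz":[0.08,0,0],"delta_rot":[0,0,0]},{"xyz":[0.15,0,0],"delta_rot":[0,0,0]},{"xyz":[0.15,0,0],"delta_rot":[0,0,0]},{"xyz":[0.15,0,0],"delta_rot":[0,0,0]}])

```text
time: 34.62
tool_pos: [0.4567, 0.011, 0.1602]
tool_rot: [0.044, 0.999, -0.001, 0.005]
wrist_force: [16.2, -2.5, -9.8]
width: -0.001
finger_force: 8.4
```

```bash
python3 - <<'E'
from h import *
go([.5235,.159,.2],np.radians(94.5))
E
```

```text
xyz [-1.8, 5.108, -1.314] rot [-0.016, 0.099, -1.584]
```

Call:
move_arm(deltas=[{"xyz":[-0.4,0,-0.2],"delta_rot":[0,0,0]},{"xyz":[-0.8,0,-1],"delta_rot":[0,0,0]},{"xyz":[-1,0.2,-2],"delta_rot":[0,0,-0.2]},{"xyz":[-1.2,1.2,-2.2],"delta_rot":[0,0,-0.5]},{"xyz":[-1.5,2.4,-2.2],"delta_rot":[0,0,-0.8]},{"xyz":[-1.8,3.6,-2.2],"delta_rot":[0,0,-1.1]},{"xyz":[-1.9,4.7,-2.2],"delta_rot":[0,0,-1.4]},{"xyz":[-1.95,5.1,-1.8],"delta_rot":[0,0,-1.58]},{"xyz":[-1.95,5.1,-1.3],"delta_rot":[0,0,-1.58]},{"xyz":[-1.95,5.1,-1.3],"delta_rot":[0,0,-1.58]},{"xyz":[-1.95,5.1,-1.3],"delta_rot":[0,0,-1.58]}], hand=85)

```text
time: 35.53
tool_pos: [0.5212, 0.1583, 0.1966]
tool_rot: [-0.039, 0.999, -0.001, -0.002]
wrist_force: [-0.0, 0.1, 0.7]
width: 0.999
finger_force: 0.0
```

```bash
python3 - <<'E'
from h import *
save("s14","scene");save("t14","top")
shift("s7","s14",(448,198,475,236))
shift("s6","s14",(355,160,380,215))
shift("t6","t14",(264,210,305,262))
go([.5235,.159,.083],np.radians(94.5))
E
```

```text
s14 (448, 198, 475, 236) dx 0 dy 0 score 0.999
s14 (355, 160, 380, 215) dx -8 dy 6 score 0.327
t14 (264, 210, 305, 262) dx 0 dy 0 score 0.515
xyz [-0.034, 0.025, 3.843] rot [-0.003, -0.006, -0.008]
```

Call:
move_arm(deltas=[{"xyz":[0,0,1],"delta_rot":[0,0,0]},{"xyz":[0,0,2],"delta_rot":[0,0,0]},{"xyz":[0,0,3],"delta_rot":[0,0,0]},{"xyz":[0,0,3.6],"delta_rot":[0,0,0]},{"xyz":[0,0,3.84],"delta_rot":[0,0,0]},{"xyz":[0,0,3.84],"delta_rot":[0,0,0]}])

```text
time: 36.13
tool_pos: [0.522, 0.158, 0.0819]
tool_rot: [-0.039, 0.999, -0.0, -0.001]
wrist_force: [0.6, 0.4, 0.3]
width: 0.994
finger_force: 0.0
```

Call:
move_arm(deltas=[{"xyz":[0,0,0],"delta_rot":[0,0,0]},{"xyz":[0,0,0],"delta_rot":[0,0,0]},{"xyz":[0,0,0],"delta_rot":[0,0,0]},{"xyz":[0,0,0],"delta_rot":[0,0,0]},{"xyz":[0,0,0],"delta_rot":[0,0,0]},{"xyz":[0,0,0],"delta_rot":[0,0,0]},{"xyz":[0,0,0],"delta_rot":[0,0,0]},{"xyz":[0,0,0],"delta_rot":[0,0,0]},{"xyz":[0,0,-0.5],"delta_rot":[0,0,0]},{"xyz":[0,0,-1.6],"delta_rot":[0,0,0]},{"xyz":[0,0,-2.9],"delta_rot":[0,0,0]},{"xyz":[0,0,-4.2],"delta_rot":[0,0,0]}], hand=30)

```text
time: 37.13
tool_pos: [0.5212, 0.1585, 0.209]
tool_rot: [-0.039, 0.999, -0.0, -0.002]
wrist_force: [1.9, 0.4, -5.8]
width: 0.411
finger_force: 61.3
```

```bash
python3 - <<'E'
from h import *
go([.486,-.185,.24],np.radians(89.5))
E
```

```text
xyz [2.075, -11.322, -1.016] rot [-0.01, -0.036, 0.835]
```

Call:
move_arm(deltas=[{"xyz":[0.2,-1,-0.7],"delta_rot":[0,0,0.1]},{"xyz":[0.4,-2.2,-1],"delta_rot":[0,0,0.1]},{"xyz":[0.6,-3.4,-1],"delta_rot":[0,0,0.2]},{"xyz":[0.8,-4.6,-1],"delta_rot":[0,0,0.3]},{"xyz":[1.1,-5.8,-1],"delta_rot":[0,0,0.4]},{"xyz":[1.3,-7,-1],"delta_rot":[0,0,0.5]},{"xyz":[1.5,-8.2,-1],"delta_rot":[0,0,0.6]},{"xyz":[1.7,-9.4,-1],"delta_rot":[0,0,0.7]},{"xyz":[1.9,-10.5,-1],"delta_rot":[0,0,0.8]},{"xyz":[2.05,-11.2,-0.3],"delta_rot":[0,0,0.83]},{"xyz":[2.05,-11.3,0.8],"delta_rot":[0,0,0.83]},{"xyz":[2.05,-11.3,1.8],"delta_rot":[0,0,0.83]}])

```text
time: 38.13
tool_pos: [0.488, -0.1858, 0.154]
tool_rot: [0.006, 1.0, -0.0, 0.001]
wrist_force: [-1.2, 0.5, -6.0]
width: 0.412
finger_force: 62.1
```

```bash
python3 - <<'E'
from h import *
go([.486,-.185,.051],np.radians(89.5))
save("s15","scene");save("t15","top")
shift("s7","s15",(448,198,475,236));shift("s6","s15",(355,160,380,215));shift("t6","t15",(264,210,305,262))
E
```

```text
xyz [0.07, 0.029, 3.433] rot [-0.007, 0.01, -0.026]
s15 (448, 198, 475, 236) dx 0 dy 0 score 0.999
s15 (355, 160, 380, 215) dx 0 dy 0 score 0.855
t15 (264, 210, 305, 262) dx 0 dy 0 score 0.997
```

Call:
move_arm(deltas=[{"xyz":[0.05,0,1],"delta_rot":[0,0,0]},{"xyz":[0.05,0,2],"delta_rot":[0,0,0]},{"xyz":[0.05,0,2.8],"delta_rot":[0,0,0]},{"xyz":[0.05,0,3.3],"delta_rot":[0,0,0]},{"xyz":[0.05,0,3.45],"delta_rot":[0,0,0]},{"xyz":[0.05,0,3.45],"delta_rot":[0,0,0]},{"xyz":[0.05,0,3.45],"delta_rot":[0,0,0]}])

```text
time: 38.82
tool_pos: [0.4878, -0.184, 0.0529]
tool_rot: [0.004, 1.0, -0.0, 0.001]
wrist_force: [1.0, 1.1, -4.8]
width: 0.409
finger_force: 62.2
```

Call:
move_arm(deltas=[{"xyz":[0,0,0.07],"delta_rot":[0,0,0]},{"xyz":[0,0,0.14],"delta_rot":[0,0,0]},{"xyz":[0,0,0.18],"delta_rot":[0,0,0]},{"xyz":[0,0,0.18],"delta_rot":[0,0,0]},{"xyz":[0,0,0.18],"delta_rot":[0,0,0]}])

```text
time: 39.23
tool_pos: [0.4884, -0.1844, 0.0494]
tool_rot: [0.004, 1.0, -0.001, 0.002]
wrist_force: [-5.3, 1.6, 18.4]
width: 0.41
finger_force: 65.3
```

Call:
move_arm(deltas=[{"xyz":[0,0,0],"delta_rot":[0,0,0]},{"xyz":[0,0,0],"delta_rot":[0,0,0]},{"xyz":[0,0,0],"delta_rot":[0,0,0]},{"xyz":[0,0,0],"delta_rot":[0,0,0]},{"xyz":[0,0,-0.3],"delta_rot":[0,0,0]},{"xyz":[0,0,-1],"delta_rot":[0,0,0]},{"xyz":[0,0,-2.2],"delta_rot":[0,0,0]},{"xyz":[0,0,-3.5],"delta_rot":[0,0,0]},{"xyz":[0,0,-4.8],"delta_rot":[0,0,0]},{"xyz":[0,0,-6],"delta_rot":[0,0,0]},{"xyz":[0,0,-6.4],"delta_rot":[0,0,0]}], hand=85)

```text
time: 40.15
tool_pos: [0.489, -0.1847, 0.2445]
tool_rot: [0.004, 1.0, -0.001, 0.004]
wrist_force: [1.3, -0.5, -0.3]
width: 0.997
finger_force: 0.0
```

```bash
python3 - <<'E'
from h import *
go([.509,.3685,.23],np.radians(94.5))
E
```

```text
xyz [-0.51, 18.446, 0.435] rot [-0.03, 0.07, -0.83]
```

Call:
move_arm(deltas=[{"xyz":[0,1,0],"delta_rot":[0,0,0]},{"xyz":[-0.1,2.3,0],"delta_rot":[0,0,-0.1]},{"xyz":[-0.1,3.6,0],"delta_rot":[0,0,-0.1]},{"xyz":[-0.1,4.9,0],"delta_rot":[0,0,-0.2]},{"xyz":[-0.2,6.2,0],"delta_rot":[0,0,-0.3]},{"xyz":[-0.2,7.5,0],"delta_rot":[0,0,-0.3]},{"xyz":[-0.2,8.8,0],"delta_rot":[0,0,-0.4]},{"xyz":[-0.3,10.1,0],"delta_rot":[0,0,-0.4]},{"xyz":[-0.3,11.4,0],"delta_rot":[0,0,-0.5]},{"xyz":[-0.3,12.7,0],"delta_rot":[0,0,-0.6]},{"xyz":[-0.4,14,0],"delta_rot":[0,0,-0.7]},{"xyz":[-0.4,15.2,0],"delta_rot":[0,0,-0.8]}])

```text
time: 41.15
tool_pos: [0.5024, 0.2744, 0.2387]
tool_rot: [-0.038, 0.999, 0.0, 0.0]
wrist_force: [0.9, -1.1, -0.4]
width: 1.001
finger_force: 0.0
```

```bash
python3 - <<'E'
from h import *
go([.509,.3685,.12],np.radians(94.5))
save("s16","scene");shift("s7","s16",(448,198,475,236));
E
```

```text
xyz [-0.455, 3.11, 3.958] rot [0.003, 0.007, -0.019]
s16 (448, 198, 475, 236) dx 0 dy 0 score 0.991
```

Call:
move_arm(deltas=[{"xyz":[-0.2,1.2,0],"delta_rot":[0,0,0]},{"xyz":[-0.4,2.3,0.3],"delta_rot":[0,0,0]},{"xyz":[-0.45,3,1],"delta_rot":[0,0,0]},{"xyz":[-0.45,3.05,2.2],"delta_rot":[0,0,0]},{"xyz":[-0.45,3.05,3.3],"delta_rot":[0,0,0]},{"xyz":[-0.45,3.05,3.95],"delta_rot":[0,0,0]},{"xyz":[-0.45,3.05,3.95],"delta_rot":[0,0,0]},{"xyz":[-0.45,3.05,3.95],"delta_rot":[0,0,0]}])

```text
time: 41.87
tool_pos: [0.5084, 0.3636, 0.119]
tool_rot: [-0.038, 0.999, -0.001, -0.001]
wrist_force: [-0.3, 0.5, 0.3]
width: 0.995
finger_force: 0.0
```

```bash
python3 - <<'E'
from h import *
go([.509,.3685,.083],np.radians(94.5))
E
```

```text
xyz [-0.036, 0.163, 1.201] rot [-0.013, -0.021, -0.03]
```

Call:
move_arm(deltas=[{"xyz":[-0.03,0.15,0.5],"delta_rot":[0,0,0]},{"xyz":[-0.03,0.15,1],"delta_rot":[0,0,0]},{"xyz":[-0.03,0.15,1.22],"delta_rot":[0,0,0]},{"xyz":[-0.03,0.15,1.22],"delta_rot":[0,0,0]},{"xyz":[-0.03,0.15,1.22],"delta_rot":[0,0,0]}])

```text
time: 42.28
tool_pos: [0.5103, 0.3691, 0.0844]
tool_rot: [-0.038, 0.999, 0.0, 0.001]
wrist_force: [-0.3, -0.7, 0.5]
width: 0.996
finger_force: 0.0
```

Call:
move_arm(deltas=[{"xyz":[0,0,0],"delta_rot":[0,0,0]},{"xyz":[0,0,0],"delta_rot":[0,0,0]},{"xyz":[0,0,0],"delta_rot":[0,0,0]},{"xyz":[0,0,0],"delta_rot":[0,0,0]},{"xyz":[0,0,0],"delta_rot":[0,0,0]},{"xyz":[0,0,0],"delta_rot":[0,0,0]},{"xyz":[0,0,0],"delta_rot":[0,0,0]},{"xyz":[0,0,0],"delta_rot":[0,0,0]},{"xyz":[0,0,-0.5],"delta_rot":[0,0,0]},{"xyz":[0,0,-1.6],"delta_rot":[0,0,0]},{"xyz":[0,0,-2.9],"delta_rot":[0,0,0]},{"xyz":[0,0,-4.2],"delta_rot":[0,0,0]}], hand=30)

```text
time: 43.28
tool_pos: [0.5081, 0.368, 0.2082]
tool_rot: [-0.038, 0.999, -0.001, -0.002]
wrist_force: [1.5, 0.4, -4.0]
width: 0.411
finger_force: 61.2
```

```bash
python3 - <<'E'
from h import *
save("t17","top");c=save("s17","scene");shift("t15","t17",(264,210,305,262))
go([.486,-.345,.24],np.radians(89.5))
E
```

```text
t17 (264, 210, 305, 262) dx 0 dy 0 score 1.0
xyz [2.675, -23.733, -0.976] rot [0.059, 0.079, 0.805]
```

Call:
move_arm(deltas=[{"xyz":[0.1,-1,-0.7],"delta_rot":[0,0,0]},{"xyz":[0.2,-2.3,-1],"delta_rot":[0,0,0.1]},{"xyz":[0.4,-3.6,-1],"delta_rot":[0,0,0.1]},{"xyz":[0.5,-4.9,-1],"delta_rot":[0,0,0.2]},{"xyz":[0.7,-6.2,-1],"delta_rot":[0,0,0.2]},{"xyz":[0.8,-7.5,-1],"delta_rot":[0,0,0.3]},{"xyz":[1,-8.8,-1],"delta_rot":[0,0,0.3]},{"xyz":[1.1,-10.1,-1],"delta_rot":[0,0,0.4]},{"xyz":[1.3,-11.4,-1],"delta_rot":[0,0,0.4]},{"xyz":[1.4,-12.7,-1],"delta_rot":[0,0,0.5]},{"xyz":[1.6,-14,-1],"delta_rot":[0,0,0.5]},{"xyz":[1.7,-15.2,-1],"delta_rot":[0,0,0.6]}])

```text
time: 44.38
tool_pos: [0.4914, -0.0915, 0.2373]
tool_rot: [-0.006, 1.0, 0.0, -0.001]
wrist_force: [0.4, -0.2, -4.2]
width: 0.412
finger_force: 62.3
```

```bash
python3 - <<'E'
from h import *
go([.486,-.345,.15],np.radians(89.5))
c=pickle.load(open("t17.pkl","rb"));g=cv2.cvtColor(c["color"],cv2.COLOR_RGB2GRAY)[212:268,318:411]
m=(g>130).astype(np.uint8);n,l,st,ce=cv2.connectedComponentsWithStats(cv2.morphologyEx(m,cv2.MORPH_CLOSE,np.ones((5,5))))
for i in range(1,n):
    if st[i,4]>40:
        k=np.argwhere(l==i)[:,::-1].astype(np.float32);r=cv2.minAreaRect(k);print(st[i],"world",(at_z(c,r[0][0]+318,r[0][1]+212,.015)+[0,.0015,0]).round(3),r)
E
```

```text
xyz [0.276, -8.451, 2.906] rot [0.006, -0.025, 0.2]
[ 12   9  20  36 709] world [ 0.487 -0.182  0.015] ((21.5, 26.5), (35.0, 19.0), 90.0)
```

Cover A is where it was put (0.487, -0.182).

Call:
move_arm(deltas=[{"xyz":[0,-1.2,0],"delta_rot":[0,0,0]},{"xyz":[0.1,-2.4,0],"delta_rot":[0,0,0.1]},{"xyz":[0.1,-3.6,0],"delta_rot":[0,0,0.1]},{"xyz":[0.2,-4.8,0],"delta_rot":[0,0,0.1]},{"xyz":[0.2,-6,0],"delta_rot":[0,0,0.2]},{"xyz":[0.25,-7.2,0],"delta_rot":[0,0,0.2]},{"xyz":[0.25,-8.2,0.3],"delta_rot":[0,0,0.2]},{"xyz":[0.25,-8.4,1.2],"delta_rot":[0,0,0.2]},{"xyz":[0.25,-8.4,2.3],"delta_rot":[0,0,0.2]},{"xyz":[0.25,-8.4,2.9],"delta_rot":[0,0,0.2]},{"xyz":[0.25,-8.4,2.9],"delta_rot":[0,0,0.2]}])

```text
time: 45.3
tool_pos: [0.4848, -0.3392, 0.1451]
tool_rot: [0.005, 1.0, 0.003, -0.005]
wrist_force: [-0.5, 0.4, -5.5]
width: 0.406
finger_force: 62.2
```

```bash
python3 - <<'E'
from h import *
go([.486,-.345,.052],np.radians(89.5))
E
```

```text
xyz [-0.071, -0.213, 3.102] rot [0.066, -0.088, -0.003]
```

Call:
move_arm(deltas=[{"xyz":[0,-0.1,0.8],"delta_rot":[0,0,0]},{"xyz":[0,-0.1,1.6],"delta_rot":[0,0,0]},{"xyz":[0,-0.1,2.4],"delta_rot":[0,0,0]},{"xyz":[0,-0.1,2.9],"delta_rot":[0,0,0]},{"xyz":[0,-0.1,3.1],"delta_rot":[0,0,0]},{"xyz":[0,-0.1,3.1],"delta_rot":[0,0,0]},{"xyz":[0,-0.1,3.1],"delta_rot":[0,0,0]}])

```text
time: 45.88
tool_pos: [0.4893, -0.3448, 0.0596]
tool_rot: [0.004, 1.0, -0.0, 0.0]
wrist_force: [0.3, -0.1, -4.7]
width: 0.409
finger_force: 62.3
```

Call:
move_arm(deltas=[{"xyz":[0,0,0.15],"delta_rot":[0,0,0]},{"xyz":[0,0,0.28],"delta_rot":[0,0,0]},{"xyz":[0,0,0.36],"delta_rot":[0,0,0]},{"xyz":[0,0,0.36],"delta_rot":[0,0,0]},{"xyz":[0,0,0.36],"delta_rot":[0,0,0]}])

```text
time: 46.3
tool_pos: [0.4894, -0.3451, 0.0488]
tool_rot: [0.004, 1.0, -0.0, 0.001]
wrist_force: [1.3, 0.5, -1.1]
width: 0.407
finger_force: 62.9
```

Call:
move_arm(deltas=[{"xyz":[0,0,0.02],"delta_rot":[0,0,0]},{"xyz":[0,0,0.04],"delta_rot":[0,0,0]},{"xyz":[0,0,0.04],"delta_rot":[0,0,0]}])

```text
time: 46.55
tool_pos: [0.4894, -0.3451, 0.0488]
tool_rot: [0.004, 1.0, -0.0, 0.001]
wrist_force: [-3.3, 2.3, 10.2]
width: 0.411
finger_force: 64.4
```

Call:
move_arm(deltas=[{"xyz":[0,0,0],"delta_rot":[0,0,0]},{"xyz":[0,0,0],"delta_rot":[0,0,0]},{"xyz":[0,0,0],"delta_rot":[0,0,0]},{"xyz":[0,0,0],"delta_rot":[0,0,0]},{"xyz":[0,0,-0.3],"delta_rot":[0,0,0]},{"xyz":[0,0,-1],"delta_rot":[0,0,0]},{"xyz":[0,0,-2.2],"delta_rot":[0,0,0]},{"xyz":[0,0,-3.5],"delta_rot":[0,0,0]},{"xyz":[0,0,-4.8],"delta_rot":[0,0,0]},{"xyz":[0,0,-6],"delta_rot":[0,0,0]},{"xyz":[0,0,-7],"delta_rot":[0,0,0]},{"xyz":[0,0.5,-7.2],"delta_rot":[0,0,0]}], hand=85)

```text
time: 47.55
tool_pos: [0.4911, -0.3328, 0.2697]
tool_rot: [0.005, 1.0, -0.003, 0.004]
wrist_force: [1.3, -0.6, 0.3]
width: 0.994
finger_force: 0.0
```

Call:
move_arm(deltas=[{"xyz":[0.1,1.2,0],"delta_rot":[0,0,0]},{"xyz":[0.3,2.4,0],"delta_rot":[0,0,0]},{"xyz":[0.4,3.6,0],"delta_rot":[0,0,0]},{"xyz":[0.5,4.8,0],"delta_rot":[0,0,0]},{"xyz":[0.5,6,0],"delta_rot":[0,0,0]},{"xyz":[0.5,7.2,0],"delta_rot":[0,0,0]},{"xyz":[0.5,8.4,0],"delta_rot":[0,0,0]},{"xyz":[0.5,9.6,0],"delta_rot":[0,0,0]},{"xyz":[0.5,10.8,0],"delta_rot":[0,0,0]},{"xyz":[0.5,12,0],"delta_rot":[0,0,0]},{"xyz":[0.5,13.2,0],"delta_rot":[0,0,0]},{"xyz":[0.5,14.4,0],"delta_rot":[0,0,0]}])

```text
time: 48.55
tool_pos: [0.4767, 0.1042, 0.263]
tool_rot: [0.004, 1.0, 0.0, 0.0]
wrist_force: [1.0, 0.1, -0.2]
width: 0.993
finger_force: 0.0
```

Call:
move_arm(deltas=[{"xyz":[0,1.2,0],"delta_rot":[0,0,0]},{"xyz":[0,2.4,0],"delta_rot":[0,0,0]},{"xyz":[0,3.6,0],"delta_rot":[0,0,0]},{"xyz":[0,4.8,0],"delta_rot":[0,0,0]},{"xyz":[0,6,0],"delta_rot":[0,0,0]},{"xyz":[0,6,0],"delta_rot":[0,0,0]},{"xyz":[0,6,0],"delta_rot":[0,0,0]}])

```text
time: 49.13
tool_pos: [0.4782, 0.2839, 0.2624]
tool_rot: [0.002, 1.0, -0.0, -0.0]
wrist_force: [0.3, -0.6, -0.4]
width: 0.995
finger_force: 0.0
```

```bash
python3 - <<'E'
from h import *
a=save("t20","top")["color"][190:285,155:421,::-1];b=save("s20","scene")["color"][150:255,230:496,::-1]
cv2.imwrite("pics/c20.png",cv2.resize(np.vstack([a,b]),None,fx=3,fy=2.98,interpolation=cv2.INTER_CUBIC));shift("s6","s20",(355,160,375,200));shift("t6","t20",(264,210,305,262))
for n,bx in (("can",(236,152,260,182)),("mop",(275,150,307,182)),("bar",(310,158,360,182)),("purple",(420,203,465,245))):
    print(n);pickle.load(open("top0.pkl","rb"));shift("top0","t20",bx)
E
```

```text
s20 (355, 160, 375, 200) dx 0 dy 1 score 0.872
t20 (264, 210, 305, 262) dx 0 dy 0 score 0.997
can
t20 (236, 152, 260, 182) dx 0 dy 0 score 1.0
mop
t20 (275, 150, 307, 182) dx 0 dy 0 score 1.0
bar
t20 (310, 158, 360, 182) dx 0 dy 0 score 1.0
purple
t20 (420, 203, 465, 245) dx 0 dy 0 score 1.0
```

View pics/c20.png

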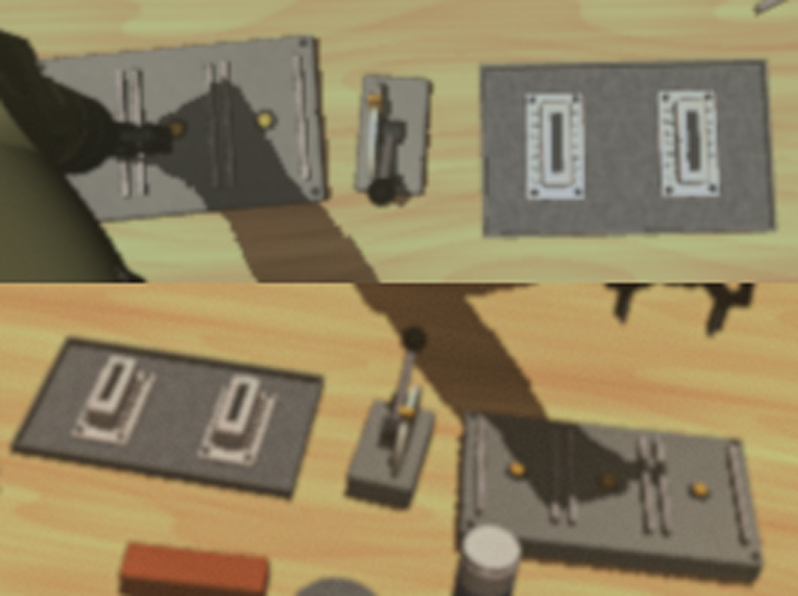

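The picture shows both covers flat in the tray (crop pixels 555,146 and 689,143). The lever is back at its stop (knob 381,191, as at the start), and the can, mop and bar haven't moved.

```bash
python3 -c "
from rig import manip
print(manip.sign_off())"
```

```text
the job is handed in; nothing more can be done
None
```

The job is handed in: both covers sat over their pins, the lever was held within about 0.02 rad of the tab for over 3 s and pulled back to its stop, and both covers lie flat in the tray; my first two tries to lead the knob slipped and left the lever partway, so I pushed it with closed fingers.

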